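# Aim the mirror lid of an inspection case and hold it

## Robot

A 6-joint arm with a two-finger parallel gripper is mounted at the origin on a cart in front of the work surface, level with it; the furniture and walls round the work are solid. World frame = base frame: x ahead of the robot, y to its left, z up, the work surface at z = 0. Lengths are in mm, angles in rad, forces in N, time in s.
With the tool pointing down it reaches from about 275 to 750 mm from the base axis. Payload 10.2 kg.
Tool frame: the origin (TCP) lies between the finger pads; the fingertips stand 17 mm ahead of it and the grasp point (between the pads) lies 2 mm behind it; y points along the fingers, x is the direction in which the jaws open and shut, and the axes are right-handed (so a half turn about y gives the same grasp; the last joint's range is limited). The gripper opens to 85 mm and grips with 20 to 120 N. Pads are 22 mm wide; open, the fingers measure 114 mm over their backs; the gripper's body (76 mm by 85 mm) begins 54 mm behind the grasp point. The pads swing forward as they close: fully open they stand 13 mm farther back than shut.
Start: joints at [0.961, 0.313, 1.498, -0, 1.331, -0.223], TCP at [198.057, 486.214, 216.894] pointing down, gripper open.
Joint ranges: [-2.94, 2.94], [-0.97, 2.17], [0.19, 2.56], [-1.23, 4.37], [0.02, 3.11], [-2.88, 2.88]. Speed limits (rad/s): [2.39, 2.39, 3.01, 3.14, 3.14, 3.14].

## Interface

Orientations are given as a unit quaternion [w, x, y, z].
In Python, from rig import ctrl gives the robot as it stands.
- The arm moves only by the tool jog_arm, never from a script. Its argument "targets" is a list of rows, each an object with "offset": the shift along the tool's x, y, z in m, a list of three; "yaw": the turn about the tool's y in rad. In form: [{"offset": [dx, dy, dz], "yaw": yaw}, ...]. A call has 1 to 12 rows; each row is the pose to reach, as a shift and turn from the pose measured when the call began, along the tool's axes at that moment; what a row does not reach only later rows make up. A row lasts 1/12 s, in which the tool goes at most 41.7 mm and 7.16 degrees, less where a joint would pass 70% of its speed; a pose out of reach is approached as far as the arm can. A call with a gripper value outside its range is refused whole. "fingers" is the finger opening in m, from 0 to 0.0854, set as the call begins (left out, the last holds). The fingers move at their own pace and stop on an object; "grip_force" is the grip in N (left out, the last holds). Time passes only in rows, so rows that repeat a pose let the fingers close. It gives the time, the measured TCP pose, the force and the opening at its end, in the units of the state.
- ctrl.sense(): the state, without advancing time (a new reading comes with each control period).
- ctrl.capture(name): name is "scene" or "top"; returns a dict with "img" (400x640x3 uint8, red, green, blue), "intrinsics" (3x3 intrinsics, pixels), "T" (4x4, takes a point from camera to world coordinates). Camera axes: x right, y up, looking along -z (the intrinsics and any distortion apply to the point x, -y, -z); pixel columns grow to the right and rows downward; lengths in mm; the calibration is good to about 2 mm. A picture is of the moment at which its call begins. There is no depth.
- ctrl.finish_job(): hands the job in, once; it reports no verdict.
Trained networks look in the newest picture that a camera, given by its name, has taken for a name from the list of things; names that differ only in an ending like _2 or _b are one class to them, and where a whole thing is asked for, a point or a joint stands for the part that bears it (a point fixed in the world has none). Each returns a list of dicts, best first, with "score" (0 to 1); they miss things now and then, are a little off and sometimes report something else, mostly with a low value. They report only what shows in the picture. A call takes as long as a camera call. They do not tell look-alikes from the thing itself.
- ctrl.boxes_of(camera, target): "box" ([left, top, right, bottom] in pixels, round what is visible of it).
- ctrl.regions_of(camera, target): "region" (400x640 bool, what is visible of it) and "box" ([left, top, right, bottom] in pixels, round what is visible of it).
The state is a dict: "time_s": time; "joints": joint angles; "dq": joint speeds; "tau": joint torques, N m; "eef_pos": TCP position; "ee_rot": TCP orientation; "force": force on the tool from outside, world axes, zero at the start; "wrist_torque": the same for the moment, N m; "grip_width": opening from 0.0 (shut) to 1.0 (fully open).
Only numpy, scipy, OpenCV 4.12 (cv2) and the standard library are available. Lean on these libraries where they do the work, as an engineer would, in place of code of your own. Each camera call takes 0.05 s, during which the arm holds its last target.

## Task

Swing the latch lever of the inspection case fully clear of the lid, then lift the lid by its cross bar. The underside of the lid is a mirror: tilt it until the camera on the column, which looks level straight at it, sees the reflected steel ball on the plaster cast in the middle of its picture, and finish still holding the lid by its bar, steady at that angle (it falls shut if let go). Do not move the camera or disturb the things standing around.

Things in the scene. Friction and masses are not known exactly. Their poses are not given: they have to be found in the camera images.
- hinge (a point): middle of the lid's hinge axis, on the back top edge of the fixed grey inspection case (170 mm front to back, 150 mm wide, rim at z = 62 mm; it stands on the blue mat, whose top is at z = 2 mm). This point's frame is the case's: +x runs level from the case's front to its back (square to the hinge axis), +y to its left along the hinge axis, z up. The case and the camera stand fast on the table. The camera is in front of the case (to -x)
- case_lid (a joint): lid angle, rad: 0 = shut (level), grows as the front edge rises about the hinge axis, stop at 1.5. The lid (8 mm thick, 160 to 260 g) never stays open by itself: let go, it falls shut at any angle. The mirror covers its underside, and the mirror plane passes through the hinge axis
- lid_bar (a point): middle of the lid's steel cross bar, 10 mm thick, parallel to the hinge axis, carried 36 mm before the lid's front edge by a 7 mm thick arm at each end (arms 80 mm apart). Open below and above; free to be pinched from above with one finger on either side. With the lid shut the middle lies in the case frame at -206 mm x, +20 mm y, +4.5 mm z of the hinge point (z = 66.5 mm); it turns with the lid about the hinge axis
- latch (a joint): swing of the latch lever, rad: 0 to 0.3 at the start (its toe lies over the lid's front edge and truly holds it down), 1.6 = end stop, swung fully clear; grows counter-clockwise seen from above, the knob moving from the case's front (-x) to the case's right (-y). The toe is clear of the lid above 1.3. Light friction: stays where it is left, under 2 N at the knob moves it
- latch_pivot (a point): upright pivot axis of the latch lever, on a bracket at the case's front, 55 mm to the right (-y) of its middle and 13 mm before the lid's edge; point at z = 77 mm, case frame
- latch_knob (a point): point on the axis of the upright black round knob (14 mm diameter) on the lever's outer end, 45 mm from the pivot axis, 12 mm below the knob's top; the point is at z = 95.5 mm, the knob's top at 107.5 mm, and the lever's upper side under it at 78 mm (lever 10 mm wide)
- ball (a point): centre of the steel marker ball, 10 mm, on a pin in the plaster cast inside the case; fixed, in the case frame 105 mm before and 19 mm below the hinge axis (out of sight while the lid is shut)
- lens (a point): centre of the camera's front lens (24 mm round barrel), case frame; the camera looks level along the case's +x. Its head is clamped on a column at a height that differs from start to start, z = 87 to 147 mm; lens 160 to 205 mm before the case's front edge. Column top at z = 175 mm
- ball_image (a point): a point in the air, nothing to see or touch there: where the ball's mirror image stands. It is the ball's centre reflected in the mirror plane, so it turns about the hinge axis by twice the lid's angle, at 106.7 mm from that axis. The ball is in the middle of the camera's picture when this point lies behind the mirror at the height of the lens (this happens with the lid between about 1.0 and 1.4 rad)
- upper_cast: loose plaster dental cast, 57x68x30 mm, a bystander, origin under its centre
- polishing_wheel: loose round felt wheel, 48 mm, 12 mm high, a bystander, origin under its centre
- bur_stand: loose aluminium block with burs, 34x66x44 mm, a bystander, origin under its centre
There are look-alikes about, which are no part of the job. There is more than one size of the part that bears lens; the job needs the smallest.

How it is judged (in metres and radians):
On the way, in this order (a step that is already met when the one before it is completed fails the run):
1. the latch lever is swung clear of the shut lid (value of joint latch above 1.3 rad and value of joint case_lid below 0.1 rad), for 0.1 s.
2. the lid is lifted (value of joint latch above 1.3 rad and value of joint case_lid above 0.4 rad), for 0.1 s.
At the end, for the whole second after the job is handed in: The latch is still swung clear (above 1.3 rad); the gripper's fingers hold the lid (contact over 0.3 N), which is still (under 0.05 rad/s) at an angle where the ball's mirror image lies behind the mirror and within 8 mm above or below the height of the camera's lens (z of ball_image in the frame of lens between -0.008 and 0.008 m and x of ball_image in the frame of hinge above 0.02 m and velocity of joint case_lid between -0.05 and 0.05 rad/s and contact force between the fingers and case_lid above 0.3 N and value of joint latch above 1.3 rad); the arm keeps its last pose, push and grip.
It fails at once if the lid is forced up under the latch (value of joint latch below 1 rad and value of joint case_lid above 0.1 rad).
It fails at once if the camera is moved (distance of lens from where it was at the start of the episode above 0.006 m).
It fails at once if a bystander is disturbed (distance of any of upper_cast, polishing_wheel, bur_stand from where it was at the start of the episode above 0.02 m).
It also fails if it takes over 54 s, if anything falls off the work surface, if the arm or the gripper's body presses on something with over 40 N, if the wrist force passes 120 N, or if a joint passes its speed limit or range.

## Working session

There is one attempt and no reset: what is moved stays moved. The work goes in short steps, Python scripts to look and compute and a tool call to move; the robot and the scene stay as the last step left them, time stands still between calls to the robot, and variables do not carry over. Pictures are saved under pics/ and viewed, and the job is handed in when it is done.

Besides the shell and the picture viewer there is one more tool, called after "Emit:" by a JSON object that holds its "op" and its "data", one argument or row to a line. jog_arm: Moves the arm, as the interface text tells. Its arguments: {"type":"object","properties":{"targets":{"type":"array"},"fingers":{"type":"number"},"grip_force":{"type":"number"}},"required":["targets"]}

```bash
ls; mkdir -p pics; python3 - <<'E'
from rig import ctrl
import cv2
s=ctrl.sense()
print(s)
for n in ["scene","top"]:
    c=ctrl.capture(n)
    cv2.imwrite(f"pics/{n}0.png",c["img"][:,:,::-1])
    print(n,c["intrinsics"],c["T"])
    for t in ["hinge","lid_bar","latch","latch_knob","lens","case_lid","upper_cast","polishing_wheel","bur_stand"]:
        try:
            r=ctrl.boxes_of(n,t); print(t,[(x["box"],round(x["score"],2)) for x in r])
        except Exception as e: print(t,e)
E
```

```text
pics
{'time_s': 0.0, 'joints': array([ 9.60590400e-01,  3.13480132e-01,  1.49845767e+00, -1.50364099e-05,
        1.33099140e+00, -2.23414135e-01]), 'dq': array([-0.00034828,  0.00062128,  0.00210517,  0.00233869, -0.00113809,
       -0.00033889]), 'tau': array([-8.17771597e-04, -4.12268257e+01, -2.59738809e+01, -2.57652255e-04,
        4.19353208e-03,  1.17225875e-05]), 'eef_pos': array([197.89657994, 485.96970614, 216.31192075]), 'ee_rot': array([-0.586599  ,  0.58694914,  0.39414434, -0.39502223]), 'force': array([-0.4617055 ,  0.53970104,  0.10165071]), 'wrist_torque': array([ 0.00667646,  0.0520835 , -0.02106521]), 'grip_width': 0.9996174298585389}
scene [[395.35308379   0.         323.86587624]
 [  0.         395.35308379 202.27722825]
 [  0.           0.           1.        ]] [[ 7.15860947e-01  4.82463202e-01 -5.04749802e-01  3.16359824e+00]
 [-6.98173742e-01  5.04759465e-01 -5.07711836e-01 -1.75953188e+02]
 [ 9.82496205e-03  7.15854134e-01  6.98180728e-01  7.74306988e+02]
 [ 0.00000000e+00  0.00000000e+00  0.00000000e+00  1.00000000e+00]]
hinge [([277.1, 157.4, 363.0, 228.1]
[... 833 characters left out ...]
21778398e-03  9.80216837e-01 -1.97828947e-01  2.63423124e+02]
 [-9.99844785e-01 -9.35533569e-03 -1.49292543e-02  3.10403342e+02]
 [-1.64846627e-02  1.97705415e-01  9.80122862e-01  1.24845377e+03]
 [ 0.00000000e+00  0.00000000e+00  0.00000000e+00  1.00000000e+00]]
hinge [([251.7, 137.9, 348.1, 213.5], 0.95)]
lid_bar [([251.5, 137.5, 339.2, 213.0], 0.83)]
latch []
latch_knob []
lens [([396.9, 195.4, 413.7, 222.9], 0.71), ([404.4, 239.6, 432.6, 273.4], 0.62)]
case_lid [([250.7, 144.0, 335.3, 209.5], 0.56), ([397.7, 197.3, 411.2, 222.2], 0.51)]
upper_cast [([213.5, 167.8, 234.3, 190.7], 0.89)]
polishing_wheel [([424.2, 142.5, 443.9, 159.5], 0.69)]
bur_stand [([197.6, 216.8, 225.3, 230.3], 0.73)]
```

```bash
python3 - <<'E'
import cv2
a=cv2.imread("pics/scene0.png"); b=cv2.imread("pics/top0.png")
c=a[130:330,200:480]; cv2.imwrite("pics/scene0c.png",cv2.resize(c,(784,560),interpolation=cv2.INTER_CUBIC))
c=b[120:300,180:460]; cv2.imwrite("pics/top0c.png",cv2.resize(c,(784,504),interpolation=cv2.INTER_CUBIC))
E
```

```text
(no output)
```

View pics/scene0.png

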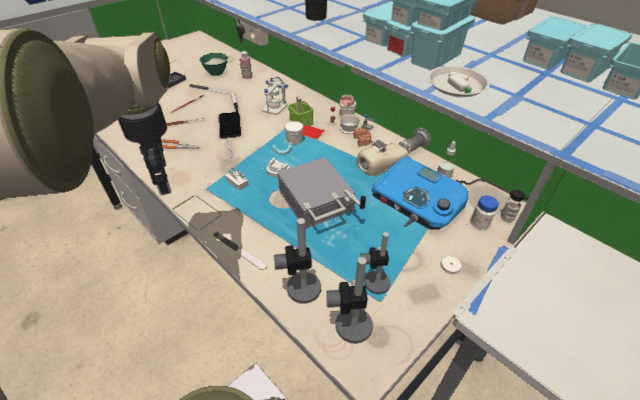

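View pics/top0.png

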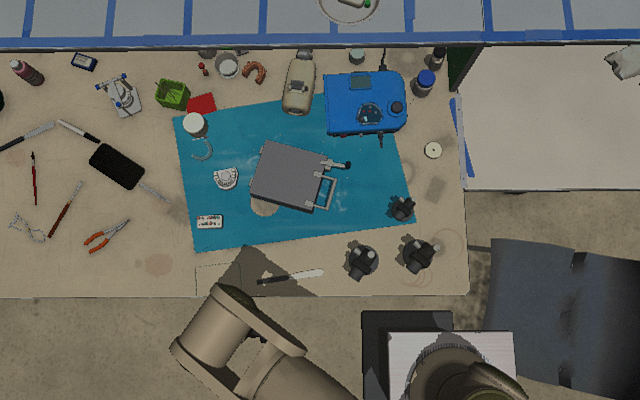

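```bash
sleep 1; ls pics
```

```text
scene0.png
scene0c.png
top0.png
top0c.png
```

View pics/scene0c.png

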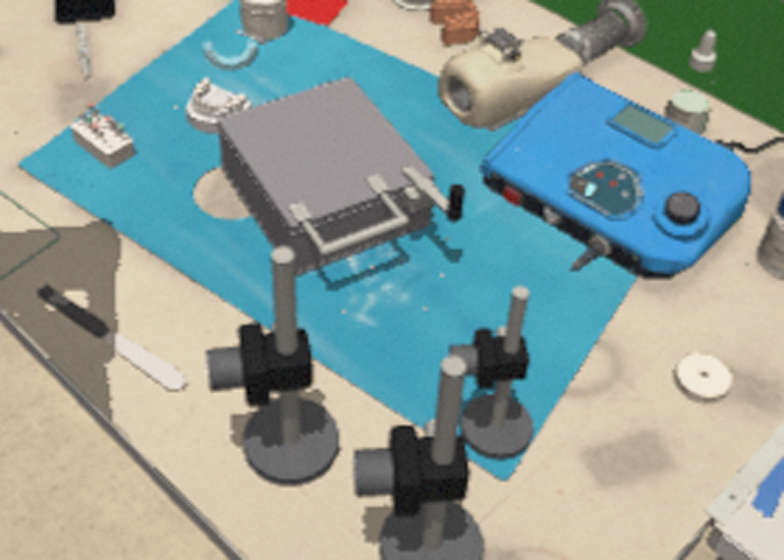

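View pics/top0c.png

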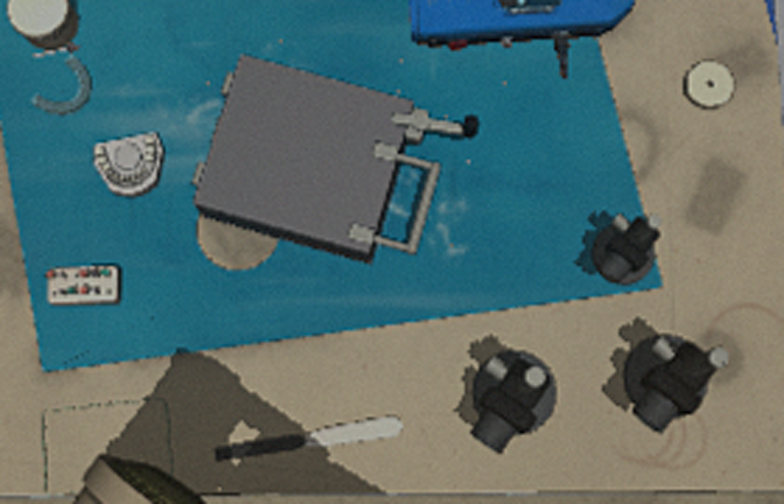

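```bash
python3 - <<'E'
import cv2
a=cv2.imread("pics/scene0.png"); b=cv2.imread("pics/top0.png")
c=a[150:235,265:375]; cv2.imwrite("pics/s1.png",cv2.resize(c,None,fx=7,fy=7,interpolation=cv2.INTER_CUBIC))
c=b[130:220,245:360]; cv2.imwrite("pics/t1.png",cv2.resize(c,None,fx=6.5,fy=6.5,interpolation=cv2.INTER_CUBIC))
c=a[220:300,350:400]; c=cv2.resize(c,None,fx=7,fy=7,interpolation=cv2.INTER_CUBIC)
d=b[185:235,385:425]; d=cv2.resize(d,None,fx=9,fy=9,interpolation=cv2.INTER_CUBIC)
import numpy as np
o=np.zeros((560,720,3),np.uint8); o[:c.shape[0],:c.shape[1]]=c; o[:d.shape[0],360:]=d
cv2.imwrite("pics/cam1.png",o)
E
```

```text
(no output)
```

View pics/s1.png

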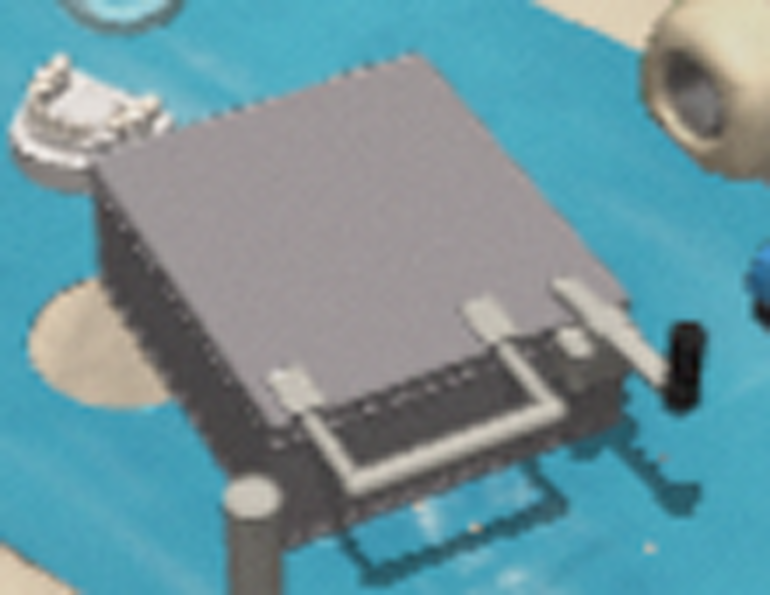

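View pics/t1.png

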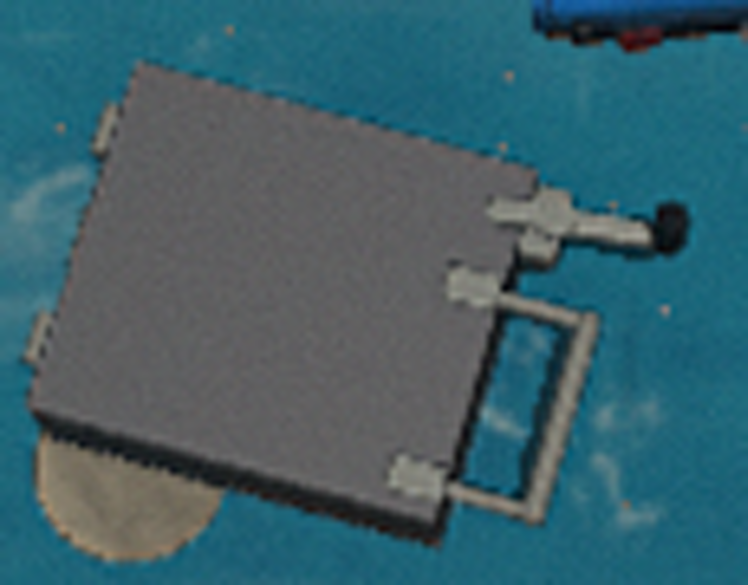

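View pics/cam1.png

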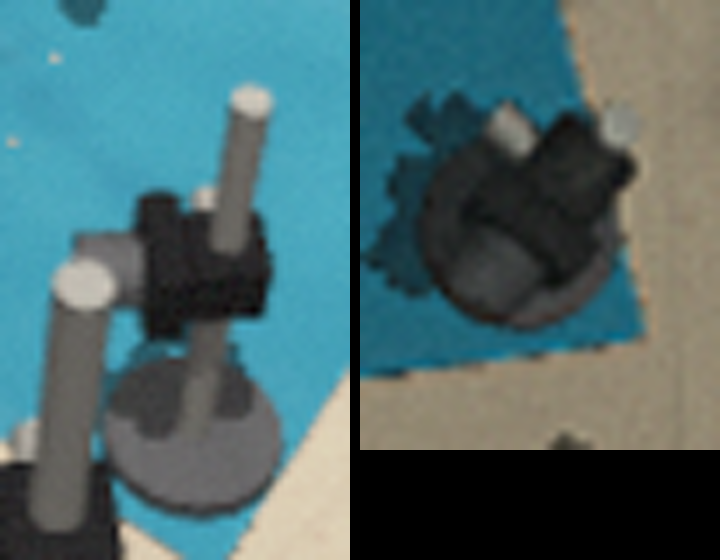

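```bash
cat > h.py <<'E'
import numpy as np, cv2, json
from scipy.optimize import least_squares
K={'scene':np.array([[395.35308379,0,323.86587624],[0,395.35308379,202.27722825],[0,0,1]]),
'top':np.array([[467.95318784,0,320.24878967],[0,467.95318784,192.7867461],[0,0,1]])}
T={'scene':np.array([[7.15860947e-01,4.82463202e-01,-5.04749802e-01,3.16359824e+00],[-6.98173742e-01,5.04759465e-01,-5.07711836e-01,-1.75953188e+02],[9.82496205e-03,7.15854134e-01,6.98180728e-01,7.74306988e+02],[0,0,0,1]]),
'top':np.array([[-6.21778398e-03,9.80216837e-01,-1.97828947e-01,2.63423124e+02],[-9.99844785e-01,-9.35533569e-03,-1.49292543e-02,3.10403342e+02],[-1.64846627e-02,1.97705415e-01,9.80122862e-01,1.24845377e+03],[0,0,0,1]])}
def proj(c,P):
    P=np.atleast_2d(P); q=(P-T[c][:3,3])@T[c][:3,:3]; q=q*[1,-1,-1]
    u=q@K[c].T; return u[:,:2]/u[:,2:]
def ray(c,uv):
    d=np.linalg.inv(K[c])@[uv[0],uv[1],1]; d=T[c][:3,:3]@(d*[1,-1,-1]); return T[c][:3,3],d/np.linalg.norm(d)
def atz(c,uv,z):
    o,d=ray(c,uv); return o+d*(z-o[2])/d[2]
def tri(us,ut):
    f=lambda P:np.r_[proj('scene',P)[0]-us,proj('top',P)[0]-ut]
    r=least_squares(f,[300,300,50.]); return r.x,r.fun
E
python3 - <<'E'
from h import *
np.set_printoptions(precision=1,suppress=True)
S=lambda u,v:np.array([265+u/7-.5+.07,150+v/7-.43]); Tt=lambda u,v:np.array([245+u/6.5-.42,130+v/6.5-.42])
obs=[('BR',S(415,55),Tt(140,63)),('FR',S(628,300),Tt(537,170)),('FL',S(275,422),Tt(437,528)),('BL',S(95,172),Tt(32,405)),('barL',S(355,482),Tt(532,515)),('barR',S(560,405),Tt(590,320)),('knob',S(687,330),Tt(672,215))]
for n,s,t in obs: print(n,*tri(s,t))
C=lambda u,v:np.array([350+u/7-.43,220+v/7-.43]);D=lambda u,v:np.array([385+(u-360)/9-.45,185+v/9-.45])
for n,s,t in [('coltop',C(252,100),D(620,125)),('barrel',C(95,265),D(475,288)),('screw',C(205,195),D(505,118)),('base',C(195,440),D(520,232))]: print(n,*tri(s,t))
# case fit
pts=dict(BR=(0,-75,70),FR=(-170,-75,70),FL=(-170,75,70),BL=(0,75,70),barL=(-206,60,66.5),barR=(-206,-20,66.5))
def f(p,full=False):
    c,s=np.cos(p[2]),np.sin(p[2]); r=[]
    for n,us,ut in obs:
        if n not in pts: continue
        a=pts[n]; P=[p[0]+c*a[0]-s*a[1],p[1]+s*a[0]+c*a[1],a[2]]
        r+= [proj('scene',P)[0]-us,proj('top',P)[0]-ut]
    return np.array(r).ravel()
r=least_squares(f,[400,450,1.3],loss='soft_l1'); print(r.x,r.x[2]*57.3); print(f(r.x).reshape(-1,4))
c,s=np.cos(r.x[2]),np.sin(r.x[2]);R=np.array([[c,s,0],[-s,c,0],[0,0,1]])
for n,us,ut in obs: print(n, R@(tri(us,ut)[0]-[r.x[0],r.x[1],0]))
for n,s,t in [('coltop',C(252,100),D(620,125)),('barrel',C(95,265),D(475,288)),('screw',C(205,195),D(505,118)),('base',C(195,440),D(520,232))]: print(n,R@(tri(s,t)[0]-[r.x[0],r.x[1],0]))
E
```

```text
BR [646.4 471.4  66.6] [ 0.6 -0.1 -0.3  0.4]
FR [600.3 310.1  65.7] [ 0.3 -0.1 -0.2  0.3]
FL [454.8 349.7  72.7] [-0.3  0.1  0.2 -0.3]
BL [507.2 512.8  58.8] [ 0.2 -0.  -0.1  0.2]
barL [460.1 312.9  66.2] [-0.  0.  0. -0.]
barR [538.7 288.8  67.3] [-0.2  0.   0.1 -0.1]
knob [570.3 258.  105.5] [ 0.3 -0.1 -0.2  0.3]
coltop [464.6 109.9 172.8] [ 0.2 -0.  -0.1  0.2]
barrel [434.5 136.8  97.4] [-0.3  0.1  0.2 -0.3]
screw [479.5 128.8 100.7] [ 0.6 -0.1 -0.4  0.5]
base [464.8 108.9   2.8] [-0.1  0.   0.  -0.1]
[575.4 492.2   1.3] 73.7285234085356
[[ 0.9 -1.2 -0.4 -0.3]
 [ 0.9 -0.8  0.6  0. ]
 [-0.1  0.6  0.  -0.4]
 [-1.2 -2.6 -1.   0.8]
 [ 0.4  0.2  0.6 -0. ]
 [-0.7  0.6  0.1  0.6]]
BR [ -0.1 -74.   66.6]
FR [-167.8  -74.9   65.7]
FL [-170.6   75.8   72.7]
BL [ 0.7 71.2 58.8]
barL [-204.5   60.4   66.2]
barR [-205.5  -21.8   67.3]
knob [-226.3  -60.7  105.5]
coltop [-398.1   -0.8  172.8]
barrel [-380.6   35.6   97.4]
screw [-375.7   -9.8  100.7]
base [-398.9   -1.3    2.8]
```

```bash
python3 - <<'E'
import cv2, numpy as np
a=cv2.imread("pics/scene0.png"); b=cv2.imread("pics/top0.png")
def up(c,f): return cv2.resize(c,None,fx=f,fy=f,interpolation=cv2.INTER_LANCZOS4)
cv2.imwrite("pics/cs.png",up(a[215:345,268:398],6)[:780][:600])
cv2.imwrite("pics/cs.png",up(a[215:335,268:398],5))
cv2.imwrite("pics/ct.png",up(b[185:285,340:450],6))
cv2.imwrite("pics/cz.png",np.hstack([up(a[245:275,357:392],11)[:330],up(b[190:220,392:425],11)[:330]]))
E
```

```text
(no output)
```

View pics/cs.png

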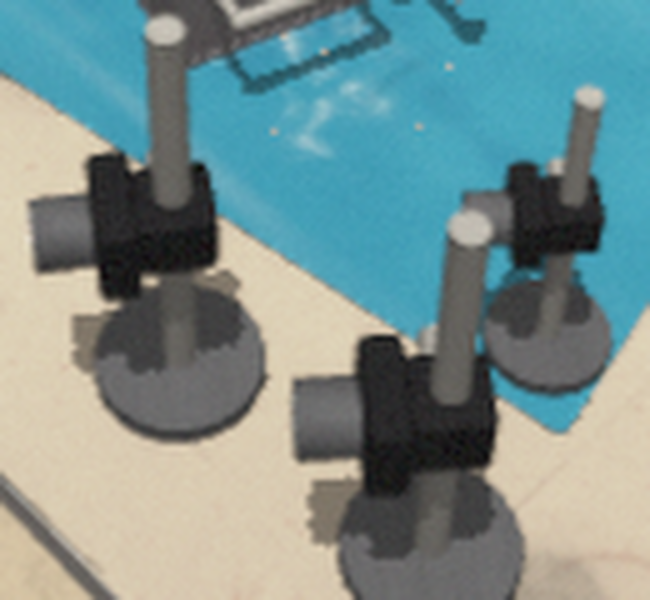

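View pics/ct.png

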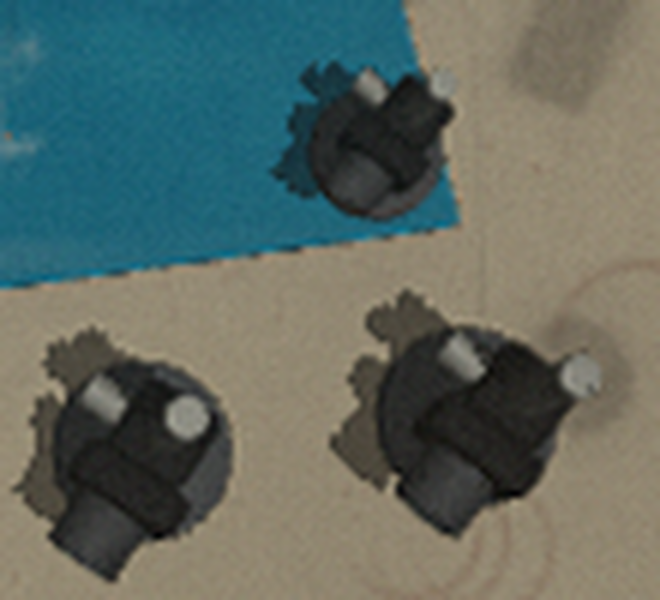

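View pics/cz.png

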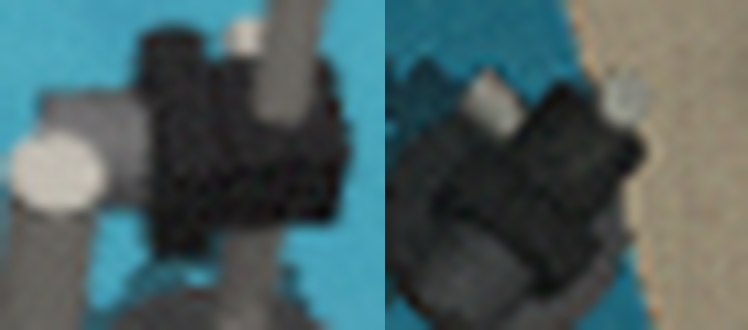

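```bash
python3 - <<'E'
from h import *
np.set_printoptions(precision=1,suppress=True)
p=[575.4,492.2,73.73/57.2958]
c,s=np.cos(p[2]),np.sin(p[2]);R=np.array([[c,s,0],[-s,c,0],[0,0,1]])
A=lambda u,v:np.array([268+u/5-.4,215+v/5-.4]);B=lambda u,v:np.array([340+u/6-.42,185+v/6-.42])
for n,a,b in [('small top',A(590,97),B(442,85)),('L top',A(165,30),B(187,416)),('big top',A(469,228),B(580,376)),
 ('small barrel end',A(470,218),B(347,192)),('L barrel end',A(35,235),B(85,553)),('big barrel end',A(300,418),B(430,508)),('small base',A(547,335),B(375,155)),('L base',A(180,358),B(143,450)),('big base',A(432,555),B(468,420))]:
    P,r=tri(a,b); print(n,P,r,R@(P-[p[0],p[1],0]))
E
```

```text
small top [464.4 110.  172.4] [-0.  0.  0. -0.] [-398.    -0.5  172.4]
L top [333.2 217.5 226. ] [ 0.1 -0.  -0.1  0.1] [-331.5  155.5  226. ]
big top [346.6  75.2 225.8] [ 0.1 -0.  -0.1  0.1] [-464.4  102.8  225.8]
small barrel end [433.  137.7  95.8] [ 0.4 -0.1 -0.3  0.4] [-380.2   37.4   95.8]
L barrel end [286.1 249.8 111.5] [ 0.6 -0.1 -0.3  0.6] [-313.8  209.8  111.5]
big barrel end [303.6 111.7 111.5] [ 0.3 -0.1 -0.2  0.3] [-441.5  154.4  111.5]
small base [464.1 110.    5.6] [-0.1  0.   0.  -0.1] [-398.    -0.3    5.6]
L base [333.4 217.4   7.1] [ 0.2 -0.  -0.1  0.2] [-331.6  155.3    7.1]
big base [346.4  73.5   1.3] [-0.  0.  0. -0.] [-466.1  102.6    1.3]
```

```bash
python3 - <<'E'
from h import *
a=cv2.imread("pics/scene0.png"); b=cv2.imread("pics/top0.png")
f=14
def draw(cam,img,x0,y0,w,h,z,phi,L0,L1):
    o=cv2.resize(img[y0:y0+h,x0:x0+w],None,fx=f,fy=f,interpolation=cv2.INTER_CUBIC)
    d=np.array([np.cos(phi),np.sin(phi),0]); n=np.array([-d[1],d[0],0])
    for L in (L0,L1):
        t=np.linspace(0,2*np.pi,60)
        P=np.array([464.5,110,z])+L*d+12*(np.cos(t)[:,None]*n+np.sin(t)[:,None]*np.array([0,0,1]))
        q=((proj(cam,P)-[x0,y0]+.5)*f).astype(int)
        cv2.polylines(o,[q],True,(0,0,255) if L==L1 else (0,255,255),1)
    return o
rows=[]
for z in (94,98,102):
    rows.append(np.hstack([draw('scene',a,356,245,18,20,z,np.radians(138),25,42),draw('top',b,392,200,18,20,z,np.radians(138),25,42)]))
o=np.vstack(rows[:]) 
o=np.hstack(rows); o=cv2.resize(o,None,fx=.52,fy=.52) if False else o
cv2.imwrite("pics/ov.png",np.vstack([np.hstack([rows[0],np.zeros((280,10,3),np.uint8)]),np.hstack([rows[1],np.zeros((280,10,3),np.uint8)])]))
cv2.imwrite("pics/ov2.png",rows[2])
E
```

```text
(no output)
```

View pics/ov.png

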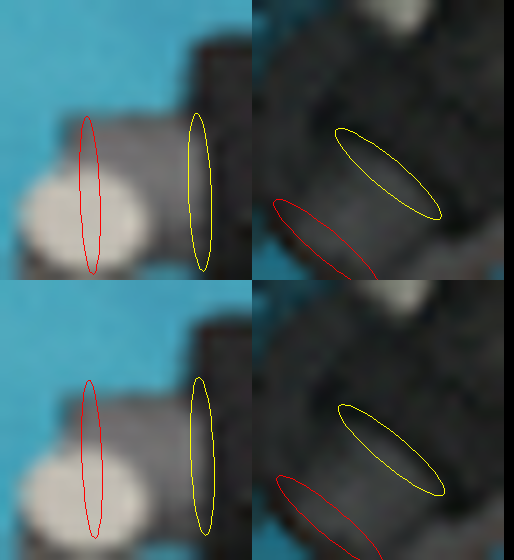

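View pics/ov2.png

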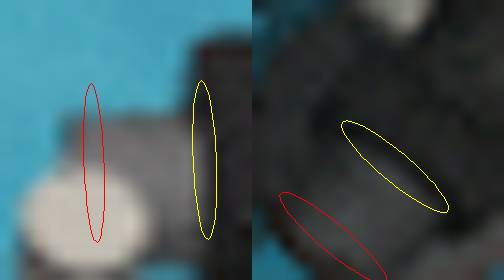

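```bash
cat >> h.py <<'E'
from scipy.spatial.transform import Rotation as Ro
HX,HY,HA=575.4,492.2,np.radians(73.73)
cs=lambda p:np.array([HX+np.cos(HA)*p[0]-np.sin(HA)*p[1],HY+np.sin(HA)*p[0]+np.cos(HA)*p[1],p[2]])
def inv(P):
    d=np.array(P,float)-[HX,HY,0]; return np.array([np.cos(HA)*d[0]+np.sin(HA)*d[1],-np.sin(HA)*d[0]+np.cos(HA)*d[1],d[2]])
def toolR(s): w,x,y,z=s['ee_rot']; return Ro.from_quat([x,y,z,w]).as_matrix()
E
python3 - <<'E'
from h import *
from rig import ctrl
np.set_printoptions(precision=4,suppress=True)
s=ctrl.sense(); R=toolR(s); print(R); print(s['time_s'])
jx=np.degrees(np.arctan2(R[1,0],R[0,0])); print('jaw heading',jx,'case',73.73)
print('bar',cs([-206,20,66.5]),'pivot',cs([-183,-55,77]),'knob',inv([570.3,258,105]))
def w2t(P): return R.T@(np.array(P)-s['eef_pos'])
for d in (73.73-jx,73.73-jx-180,73.73-jx+180): 
    Rn=Ro.from_rotvec([0,0,np.radians(d)]).as_matrix()@R
    print('dyaw world',d,'tool y turn',-d)
for a in [0.0]: 
    print(w2t(cs([-226,-35,109])))
E
```

```text
[[ 0.3772  0.     -0.9261]
 [ 0.9261  0.      0.3772]
 [ 0.     -1.     -0.    ]]
1.0
jaw heading 67.84164637727355 case 73.73
bar [498.4871 300.0531  66.5   ] pivot [576.9273 301.1197  77.    ] knob [-226.2496  -60.7187  105.    ]
dyaw world 5.888353622726456 tool y turn -5.888353622726456
dyaw world -174.11164637727353 tool y turn 174.11164637727353
dyaw world 185.88835362272647 tool y turn -185.88835362272647
[ -73.3588  107.9219 -405.2256]
```

```bash
python3 - <<'E'
from h import *
from rig import ctrl
np.set_printoptions(precision=1,suppress=True)
s=ctrl.sense(); R=toolR(s)
def w2t(P): return R.T@(np.array(P)-s['eef_pos'])
print('blue',inv(atz('top',(330,135),40)),inv(atz('top',(382,140),40)))
w=[cs([-244,-25,217]),cs([-244,-25,109])]
for P in w: print(P,w2t(P),np.hypot(P[0],P[1]))
# push path in case-aligned tool frame : tool x=case x, tool z = ?
R2=np.array([[np.cos(HA),0,-np.sin(HA)],[np.sin(HA),0,np.cos(HA)],[0,-1,0]])
P0=np.array([-244,-25.])
for a in np.arange(0.1,1.61,.1):
    t=np.array([np.sin(a),-np.cos(a)]);k=np.array([-183,-55])+45*np.array([-np.cos(a),-np.sin(a)])
    c=k-[14.5,-11]-7*t; d=c-P0; print(round(a,2),c,'case d',d,'tool x,z',d)
E
```

```text
blue [-157.6 -140.7   40. ] [-296.1 -164.8   40. ]
[531. 251. 217.] [ -92.3   -0.1 -397.1] 587.3558454621636
[531. 251. 109.] [ -92.3  107.9 -397.1] 587.3558454621636
0.1 [-243.   -41.5] case d [  1.  -16.5] tool x,z [  1.  -16.5]
0.2 [-243.   -46.1] case d [  1.  -21.1] tool x,z [  1.  -21.1]
0.3 [-242.6  -50.6] case d [  1.4 -25.6] tool x,z [  1.4 -25.6]
0.4 [-241.7  -55.1] case d [  2.3 -30.1] tool x,z [  2.3 -30.1]
0.5 [-240.3  -59.4] case d [  3.7 -34.4] tool x,z [  3.7 -34.4]
0.6 [-238.6  -63.6] case d [  5.4 -38.6] tool x,z [  5.4 -38.6]
0.7 [-236.4  -67.6] case d [  7.6 -42.6] tool x,z [  7.6 -42.6]
0.8 [-233.9  -71.4] case d [ 10.1 -46.4] tool x,z [ 10.1 -46.4]
0.9 [-231.   -74.9] case d [ 13.  -49.9] tool x,z [ 13.  -49.9]
1.0 [-227.7  -78.1] case d [ 16.3 -53.1] tool x,z [ 16.3 -53.1]
1.1 [-224.2  -80.9] case d [ 19.8 -55.9] tool x,z [ 19.8 -55.9]
1.2 [-220.3  -83.4] case d [ 23.7 -58.4] tool x,z [ 23.7 -58.4]
1.3 [-216.3  -85.5] case d [ 27.7 -60.5] tool x,z [ 27.7 -60.5]
1.4 [-212.   -87.2] case d [ 32.  -62.2] tool x,z [ 32.  -62.2]
1.5 [-207.7  -88.4] case d [ 36.3 -63.4] tool x,z [ 36.3 -63.4]
1.6 [-203.2  -89.2] case d [ 40.8 -64.2] tool x,z [ 40.8 -64.2]
```

Emit:
{"op": "jog_arm", "data": {
  "targets": [
    {"offset":[-0.006,0,-0.025],"yaw":-0.02},
    {"offset":[-0.012,0,-0.052],"yaw":-0.04},
    {"offset":[-0.019,0,-0.08],"yaw":-0.06},
    {"offset":[-0.027,0,-0.115],"yaw":-0.08},
    {"offset":[-0.035,0,-0.15],"yaw":-0.103},
    {"offset":[-0.043,0,-0.185],"yaw":-0.103},
    {"offset":[-0.051,0,-0.22],"yaw":-0.103},
    {"offset":[-0.059,0,-0.255],"yaw":-0.103},
    {"offset":[-0.067,0,-0.29],"yaw":-0.103},
    {"offset":[-0.075,0,-0.325],"yaw":-0.103},
    {"offset":[-0.083,0,-0.36],"yaw":-0.103},
    {"offset":[-0.092,0,-0.397],"yaw":-0.103}
  ],
  "fingers": 0.0
}}

```text
time_s: 2.0
eef_pos: [532.2, 250.1, 217.0]
ee_rot: [0.566, -0.566, -0.424, 0.424]
force: [1.3, 1.1, 0.7]
grip_width: -0.001
```

```bash
cat >> h.py <<'E'
def shot(ctrl,cam,name,x0,y0,w,h,f):
    c=ctrl.capture(cam); im=c['img'][:,:,::-1]; cv2.imwrite(f'pics/{name}.png',cv2.resize(im[y0:y0+h,x0:x0+w],None,fx=f,fy=f,interpolation=cv2.INTER_CUBIC)); return c
E
python3 - <<'E'
from h import *
from rig import ctrl
np.set_printoptions(precision=3,suppress=True)
s=ctrl.sense(); R=toolR(s); print(R, inv(s['eef_pos']), s['joints'])
shot(ctrl,'scene','sA',180,0,400,340,1.7)
E
```

```text
[[ 0.28  0.   -0.96]
 [ 0.96  0.    0.28]
 [ 0.   -1.   -0.  ]] [-244.476  -26.316  216.977] [ 0.24   0.453  1.297  0.     1.392 -1.047]
```

View pics/sA.png

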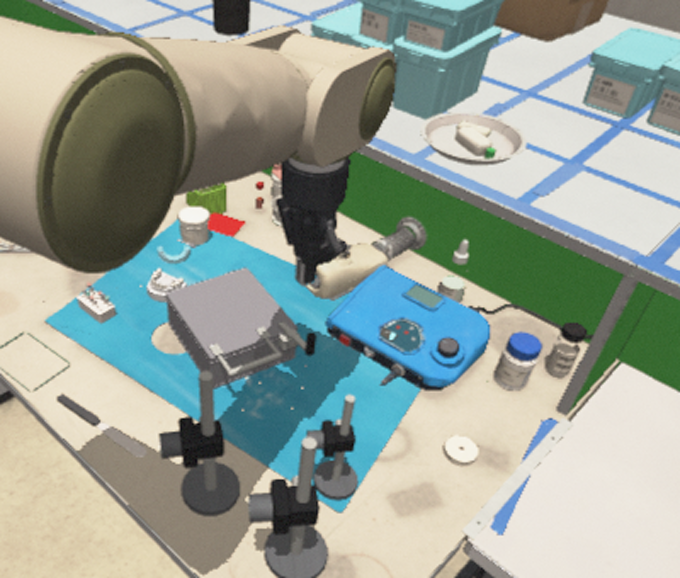

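Emit:
{"op": "jog_arm", "data": {
  "targets": [
    {"offset":[0,0.02,0]},
    {"offset":[0,0.045,0]},
    {"offset":[0,0.07,0]},
    {"offset":[0,0.09,0]},
    {"offset":[0,0.102,0]},
    {"offset":[0,0.108,0]},
    {"offset":[0,0.108,0]}
  ]
}}

```text
schema error: expected keys offset, yaw
```

```bash
python3 - <<'E'
from h import *
from rig import ctrl
np.set_printoptions(precision=3,suppress=True)
s=ctrl.sense(); print(inv(s['eef_pos']), s['force'], s['joints'])
c=shot(ctrl,'scene','sB',320,150,80,80,8)
E
```

```text
[-247.411  -32.021  216.26 ] [ 2.344 -4.974 -0.925] [ 0.232  0.459  1.291 -0.002  1.391 -1.05 ]
```

View pics/sB.png

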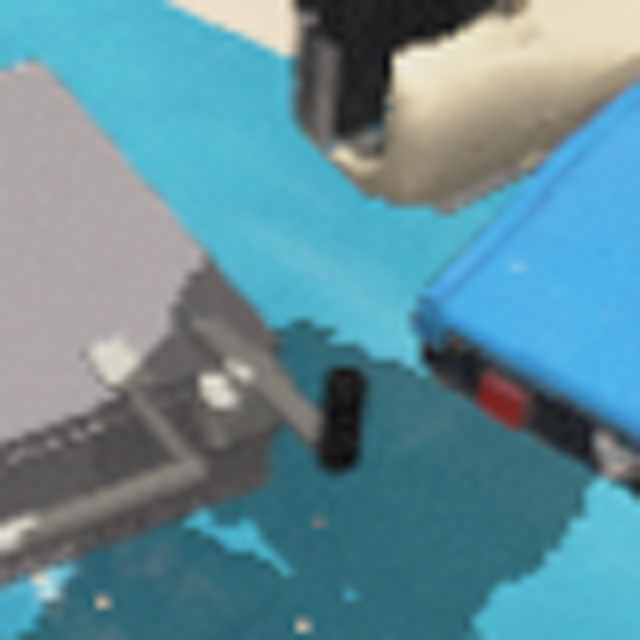

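Emit:
{"op": "jog_arm", "data": {
  "targets": [
    {"offset":[0.003,0.02,0.006],"yaw":0},
    {"offset":[0.003,0.045,0.006],"yaw":0},
    {"offset":[0.003,0.07,0.006],"yaw":0},
    {"offset":[0.003,0.09,0.006],"yaw":0},
    {"offset":[0.003,0.102,0.006],"yaw":0},
    {"offset":[0.003,0.107,0.006],"yaw":0},
    {"offset":[0.003,0.107,0.006],"yaw":0}
  ]
}}

```text
time_s: 2.68
eef_pos: [528.8, 252.5, 108.2]
ee_rot: [-0.567, 0.567, 0.422, -0.424]
force: [0.2, 0.6, 0.3]
grip_width: -0.0
```

```bash
python3 - <<'E'
from h import *
from rig import ctrl
np.set_printoptions(precision=3,suppress=True)
s=ctrl.sense(); print(inv(s['eef_pos']), s['force'], s['joints'])
c=shot(ctrl,'scene','sC',320,150,80,80,8)
s=ctrl.sense(); print(inv(s['eef_pos']), s['force'],toolR(s))
E
```

```text
[-243.18   -22.382  108.223] [0.21  0.553 0.259] [ 0.246  0.547  1.446 -0.001  1.151 -1.036]
[-242.933  -22.893  109.324] [0.323 0.523 0.493] [[ 0.284  0.    -0.959]
 [ 0.959 -0.001  0.284]
 [-0.001 -1.    -0.   ]]
```

View pics/sC.png

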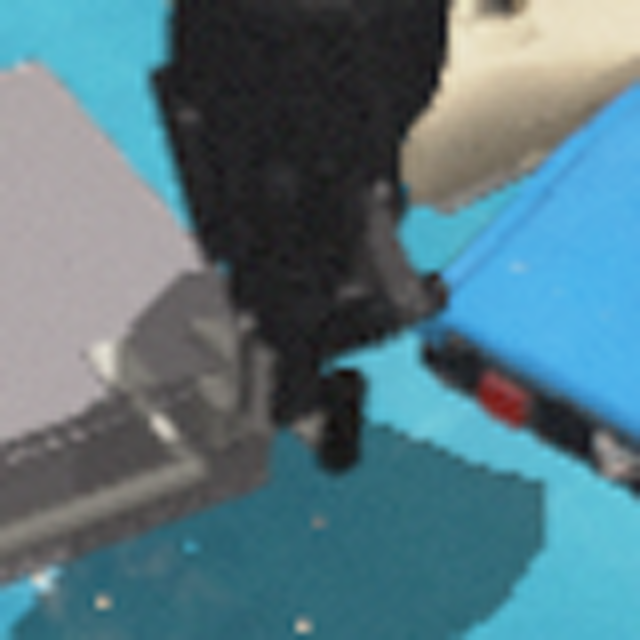

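Emit:
{"op": "jog_arm", "data": {
  "targets": [
    {"offset":[0,0,-0.009],"yaw":0},
    {"offset":[0,0,-0.018],"yaw":0},
    {"offset":[0,0,-0.025],"yaw":0},
    {"offset":[0.001,0,-0.032],"yaw":0},
    {"offset":[0.003,0,-0.037],"yaw":0},
    {"offset":[0.005,0,-0.041],"yaw":0},
    {"offset":[0.007,0,-0.045],"yaw":0},
    {"offset":[0.01,0,-0.049],"yaw":0},
    {"offset":[0.013,0,-0.053],"yaw":0},
    {"offset":[0.016,0,-0.056],"yaw":0},
    {"offset":[0.019,0,-0.058],"yaw":0},
    {"offset":[0.019,0,-0.058],"yaw":0}
  ]
}}

```text
time_s: 3.73
eef_pos: [590.7, 254.8, 109.2]
ee_rot: [-0.566, 0.567, 0.423, -0.423]
force: [0.0, -0.7, 0.5]
grip_width: -0.003
```

```bash
python3 - <<'E'
from h import *
from rig import ctrl
np.set_printoptions(precision=3,suppress=True)
c=shot(ctrl,'scene','sD',320,150,80,80,8)
s=ctrl.sense(); print(inv(s['eef_pos']), s['force'])
E
```

```text
[-223.907  -80.974  109.205] [ 0.308 -0.282 -0.406]
```

View pics/sD.png

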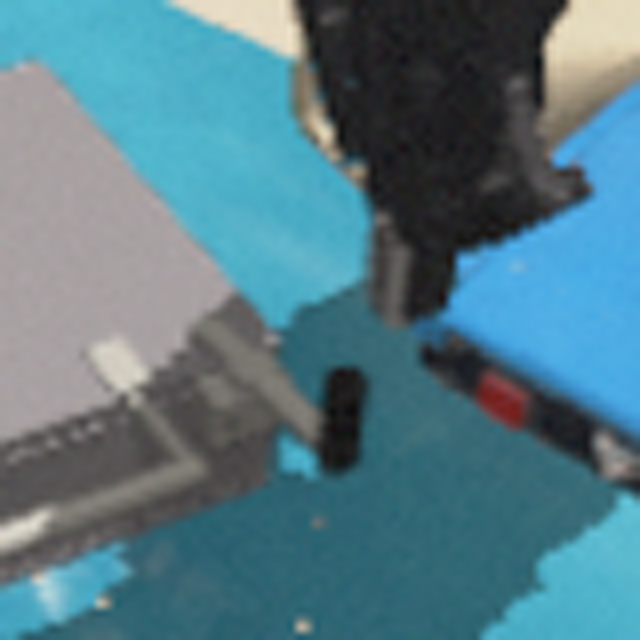

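```bash
python3 - <<'E'
from h import *
from rig import ctrl
s=ctrl.sense()
for z in (80,92,109): print(z,(proj('scene',cs([-223.9,-81,z]))-[320,150]+.5)*8)
for z in (95.5,107.5): print('knob',z,(proj('scene',cs([-226.3,-60.7,z]))-[320,150]+.5)*8)
c=ctrl.capture('top'); im=c['img'][:,:,::-1]; cv2.imwrite('pics/tD.png',cv2.resize(im[120:230,250:370],None,fx=6,fy=6,interpolation=cv2.INTER_CUBIC))
for z in (92,109): print('top',z,(proj('top',cs([-223.9,-81,z]))-[250,120]+.5)*6)
E
```

```text
80 [[392.39833467 410.75606147]]
92 [[395.79547438 383.25346096]]
109 [[400.70756956 343.48606745]]
knob 95.5 [[345.74591107 400.60364583]]
knob 107.5 [[348.80834522 372.46809154]]
top 92 [[595.32973865 222.99555845]]
top 109 [[597.07424125 211.94429197]]
```

View pics/tD.png

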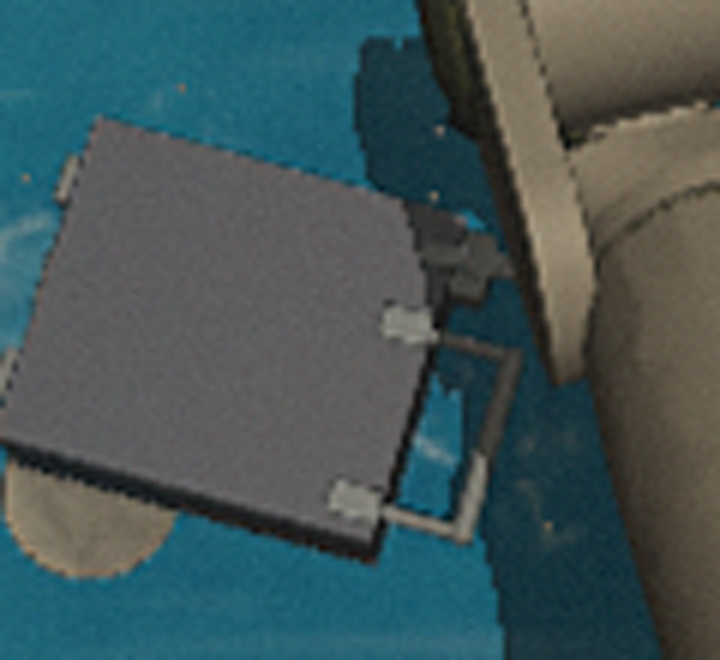

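```bash
python3 - <<'E'
from h import *
for z in (190,199,216): print(z,(proj('scene',cs([-247.4,-32,z]))-[320,150]+.5)*8)
for z in (80,92,109): print(z,(proj('scene',cs([-243,-22.6,z]))-[320,150]+.5)*8)
E
python3 - <<'E'
from h import *
from rig import ctrl
c=ctrl.capture('scene'); im=c['img'][:,:,::-1]; cv2.imwrite('pics/sE.png',cv2.resize(im[60:220,300:440],None,fx=5,fy=5,interpolation=cv2.INTER_CUBIC))
print(ctrl.sense()['eef_pos'])
E
```

```text
190 [[325.36202466 237.57658168]]
199 [[327.73983479 213.24405181]]
216 [[332.32461885 166.32718759]]
80 [[265.04257461 510.46686698]]
92 [[267.44083833 482.91768971]]
109 [[270.91098032 443.05570284]]
[590.13834306 254.39873287 109.2741783 ]
```

View pics/sE.png

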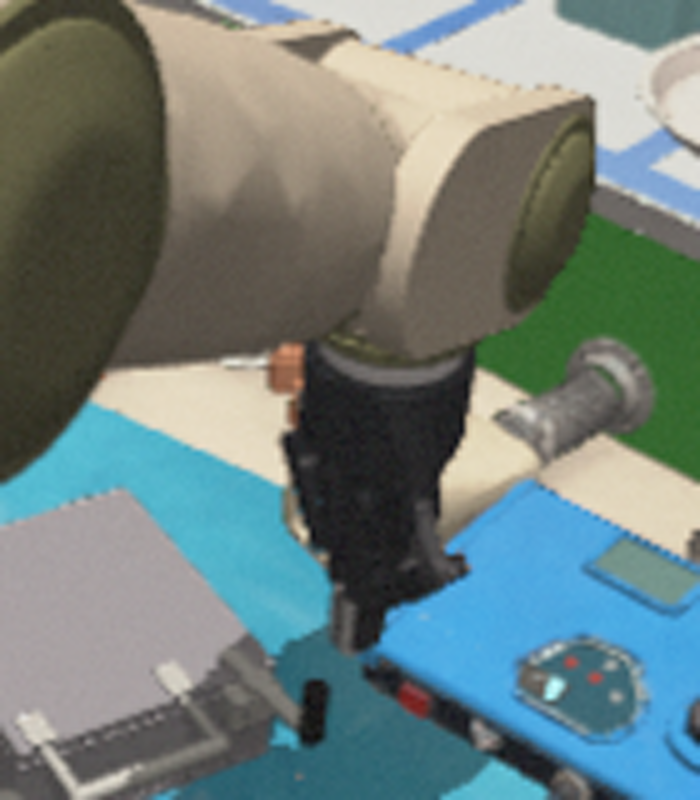

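```bash
python3 - <<'E'
from h import *
im=cv2.imread('pics/sE.png')
for z in (92,109,130,160,200,250,280,300):
    q=((proj('scene',[590.1,254.4,z])[0]-[300,60]+.5)*5); print(z,q); cv2.circle(im,tuple(int(v) for v in q),3,(0,0,255),-1)
    if z==92:
        for dx in (-11,11):
            for dy in (-14,14):
                q=((proj('scene',cs(inv([590.1,254.4,z])+[dy,dx,0]))[0]-[300,60]+.5)*5); cv2.circle(im,tuple(int(v) for v in q),2,(0,255,255),-1)
cv2.imwrite('pics/sE2.png',im[250:])
E
```

```text
92 [347.20389271 690.01680262]
109 [350.27270667 665.16161172]
130 [354.16786172 633.613651  ]
160 [359.94233755 586.84454062]
200 [368.05255536 521.15759642]
250 [378.91354596 433.1913665 ]
280 [385.85343931 376.98321055]
300 [390.67096682 337.96469481]
```

View pics/sE2.png

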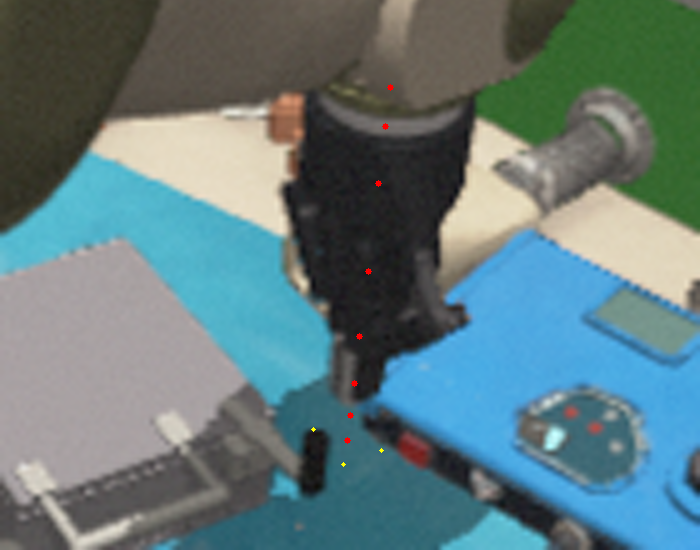

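Emit:
{"op": "jog_arm", "data": {
  "targets": [
    {"offset":[0,-0.015,0.005],"yaw":0},
    {"offset":[-0.005,-0.02,0.02],"yaw":0},
    {"offset":[-0.01,-0.02,0.035],"yaw":0},
    {"offset":[-0.015,-0.02,0.048],"yaw":0},
    {"offset":[-0.02,-0.02,0.058],"yaw":0},
    {"offset":[-0.02,-0.015,0.06],"yaw":0},
    {"offset":[-0.02,0,0.06],"yaw":0},
    {"offset":[-0.02,0.012,0.06],"yaw":0},
    {"offset":[-0.02,0.022,0.06],"yaw":0},
    {"offset":[-0.02,0.029,0.06],"yaw":0},
    {"offset":[-0.02,0.029,0.06],"yaw":0}
  ]
}}

```text
time_s: 4.8
eef_pos: [526.5, 252.1, 79.0]
ee_rot: [0.567, -0.567, -0.422, 0.424]
force: [0.1, 0.4, -0.4]
grip_width: 0.001
```

```bash
python3 - <<'E'
from h import *
from rig import ctrl
np.set_printoptions(precision=3,suppress=True)
c=shot(ctrl,'scene','sF',320,150,80,80,8)
s=ctrl.sense(); print(inv(s['eef_pos']), s['force'])
im=cv2.imread('pics/sF.png')
for dz in (-17,0,9):
  q=(proj('scene',s['eef_pos']+[0,0,dz])[0]-[320,150]+.5)*8; cv2.circle(im,tuple(int(v) for v in q),3,(0,0,255),-1)
cv2.imwrite('pics/sF.png',im)
E
```

```text
[-243.978  -20.697   79.964] [-0.501 -0.631  0.802]
```

View pics/sF.png

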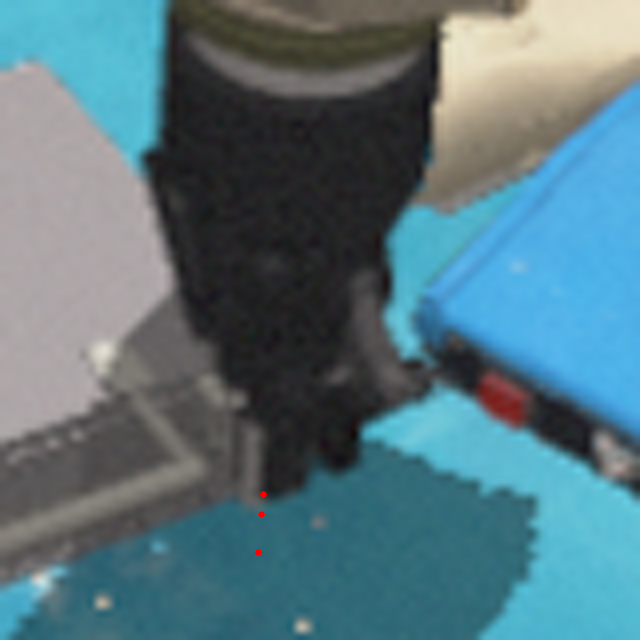

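Emit:
{"op": "jog_arm", "data": {
  "targets": [
    {"offset":[0,0,-0.008],"yaw":0},
    {"offset":[0,0,-0.016],"yaw":0},
    {"offset":[0.001,0,-0.023],"yaw":0},
    {"offset":[0.001,0,-0.029],"yaw":0},
    {"offset":[0.002,0,-0.034],"yaw":0},
    {"offset":[0.004,0,-0.039],"yaw":0},
    {"offset":[0.006,0,-0.043],"yaw":0},
    {"offset":[0.008,0,-0.047],"yaw":0},
    {"offset":[0.008,0,-0.047],"yaw":0}
  ]
}}

```text
time_s: 5.6
eef_pos: [574.9, 246.6, 79.8]
ee_rot: [-0.566, 0.567, 0.423, -0.423]
force: [0.1, 0.9, 0.2]
grip_width: -0.002
```

```bash
python3 - <<'E'
from h import *
from rig import ctrl
np.set_printoptions(precision=3,suppress=True)
c=shot(ctrl,'scene','sG',320,150,80,80,8)
s=ctrl.sense(); print(inv(s['eef_pos']), s['force'])
E
```

```text
[-235.941  -67.967   79.779] [-0.553 -0.893  0.068]
```

View pics/sG.png

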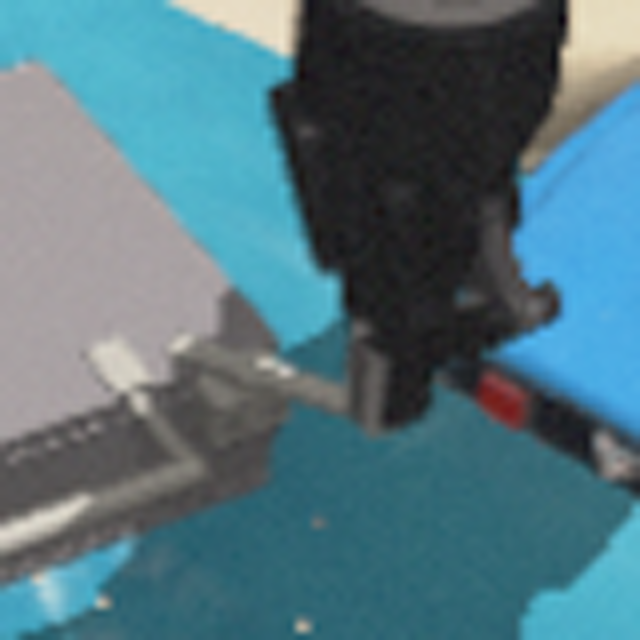

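Emit:
{"op": "jog_arm", "data": {
  "targets": [
    {"offset":[0.003,0,-0.004],"yaw":0},
    {"offset":[0.006,0,-0.008],"yaw":0},
    {"offset":[0.009,0,-0.011],"yaw":0},
    {"offset":[0.012,0,-0.013],"yaw":0},
    {"offset":[0.016,0,-0.015],"yaw":0},
    {"offset":[0.02,0,-0.017],"yaw":0},
    {"offset":[0.024,0,-0.019],"yaw":0},
    {"offset":[0.028,0,-0.02],"yaw":0},
    {"offset":[0.031,0,-0.021],"yaw":0},
    {"offset":[0.031,0,-0.021],"yaw":0}
  ]
}}

```text
time_s: 6.48
eef_pos: [603.7, 271.1, 79.7]
ee_rot: [-0.566, 0.567, 0.423, -0.423]
force: [-0.0, 0.7, 0.5]
grip_width: 0.0
```

```bash
python3 - <<'E'
from h import *
from rig import ctrl
np.set_printoptions(precision=3,suppress=True)
c=shot(ctrl,'scene','sH',320,150,80,80,8)
s=ctrl.sense(); print(inv(s['eef_pos']), s['force'])
E
```

```text
[-204.627  -89.08    79.713] [-0.019  0.193 -0.368]
```

View pics/sH.png

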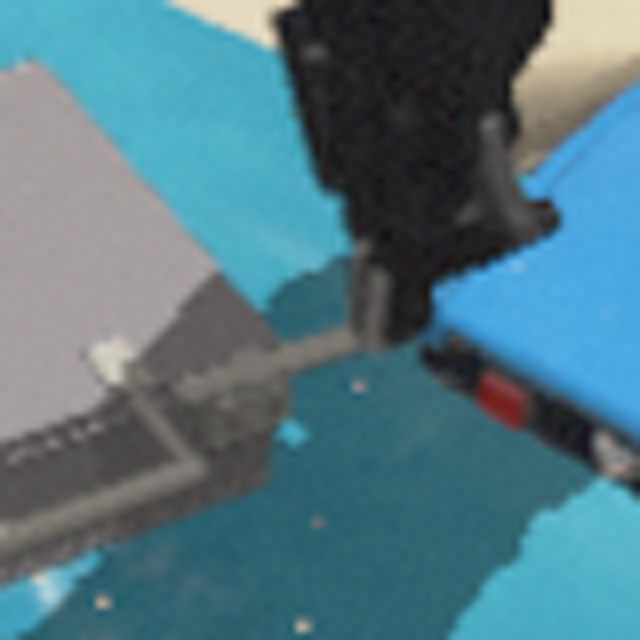

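```bash
python3 - <<'E'
from h import *
for p in [(188,388),(270,358),(355,335)]:
    P=inv(atz('scene',(320+p[0]/8-.5,150+p[1]/8-.5),76)); print(P, np.arctan2(-(P[1]+55),-(P[0]+183)))
E
```

```text
[-181.53635422  -31.07147445   76.        ] -1.6318876162542701
[-181.57899373  -61.65134203   76.        ] 1.7812741620522214
[-184.93718356  -91.94001373   76.        ] 1.5184029874062082
```

Emit:
{"op": "jog_arm", "data": {
  "targets": [
    {"offset":[0.002,0,0],"yaw":0},
    {"offset":[0.003,0,0],"yaw":0},
    {"offset":[0.003,0,0],"yaw":0},
    {"offset":[-0.008,0,0.0],"yaw":0},
    {"offset":[-0.02,0,0.0],"yaw":0},
    {"offset":[-0.03,-0.01,0.0],"yaw":0},
    {"offset":[-0.03,-0.035,0],"yaw":0},
    {"offset":[-0.025,-0.06,0.02],"yaw":0},
    {"offset":[-0.015,-0.07,0.05],"yaw":0},
    {"offset":[-0.008,-0.07,0.08],"yaw":0},
    {"offset":[-0.001,-0.07,0.109],"yaw":0},
    {"offset":[-0.001,-0.07,0.109],"yaw":0}
  ],
  "fingers": 0.0
}}

```text
time_s: 7.53
eef_pos: [495.2, 303.2, 151.2]
ee_rot: [0.566, -0.566, -0.424, 0.424]
force: [-0.0, 0.8, -0.7]
grip_width: 0.002
```

```bash
python3 - <<'E'
from h import *
from rig import ctrl
np.set_printoptions(precision=3,suppress=True)
c=shot(ctrl,'scene','sI',270,120,110,110,6)
s=ctrl.sense(); print(inv(s['eef_pos']), s['force'],s['time_s'])
im=cv2.imread('pics/sI.png')
for dz in (-17,0,9):
  q=(proj('scene',s['eef_pos']+[0,0,dz])[0]-[270,120]+.5)*6; cv2.circle(im,tuple(int(v) for v in q),3,(0,0,255),-1)
cv2.imwrite('pics/sI.png',im)
E
```

```text
[-204.407   21.755  151.135] [1.205 0.308 0.011] 7.5833
```

View pics/sI.png

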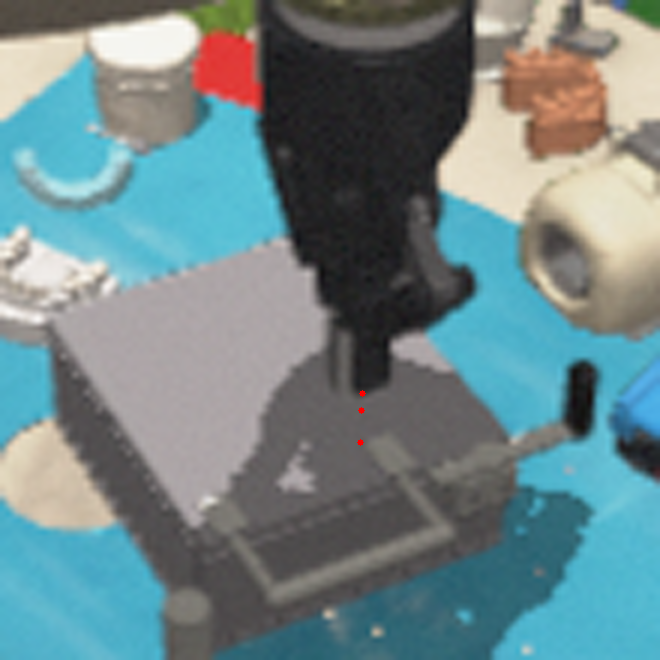

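```bash
python3 - <<'E'
from h import *
P=inv(atz('scene',(270+581/6-.5,120+368/6-.5),107)); print(P, np.arctan2(-(P[1]+55),-(P[0]+183)))
for p in [(450,474),(515,447),(560,430)]:
    P=inv(atz('scene',(270+p[0]/6-.5,120+p[1]/6-.5),76)); print(P)
E
```

```text
[-181.38361775  -98.66444969  107.        ] 1.6077976982476825
[-184.90906541  -33.55176475   76.        ]
[-183.25210329  -66.93307618   76.        ]
[-183.00415108  -89.95163364   76.        ]
```

Emit:
{"op": "jog_arm", "data": {
  "targets": [
    {"offset":[-0.0015,0,-0.002],"yaw":0},
    {"offset":[-0.0015,0.01,-0.002],"yaw":0},
    {"offset":[-0.0015,0.025,-0.002],"yaw":0},
    {"offset":[-0.0015,0.045,-0.002],"yaw":0},
    {"offset":[-0.0015,0.06,-0.002],"yaw":0},
    {"offset":[-0.0015,0.068,-0.002],"yaw":0},
    {"offset":[-0.0015,0.07,-0.002],"yaw":0},
    {"offset":[-0.0015,0.07,-0.002],"yaw":0},
    {"offset":[-0.0015,0.07,-0.002],"yaw":0}
  ],
  "fingers": 0.03,
  "grip_force": 20
}}

```text
time_s: 8.33
eef_pos: [499.5, 300.0, 81.8]
ee_rot: [-0.566, 0.566, 0.424, -0.423]
force: [-0.1, 1.0, 0.2]
grip_width: 0.353
```

```bash
python3 - <<'E'
from h import *
from rig import ctrl
np.set_printoptions(precision=3,suppress=True)
c=shot(ctrl,'scene','sJ',285,150,80,80,8)
s=ctrl.sense(); print(inv(s['eef_pos']), s['force'],s['time_s'],s['grip_width'])
im=cv2.imread('pics/sJ.png')
for dz in (-17,0,9):
  q=(proj('scene',s['eef_pos']+[0,0,dz])[0]-[285,150]+.5)*8; cv2.circle(im,tuple(int(v) for v in q),3,(0,0,255),-1)
cv2.imwrite('pics/sJ.png',im)
E
```

```text
[-205.64    19.109   82.04 ] [ 0.128 -0.461  0.733] 8.3833 0.3507119919025404
```

View pics/sJ.png

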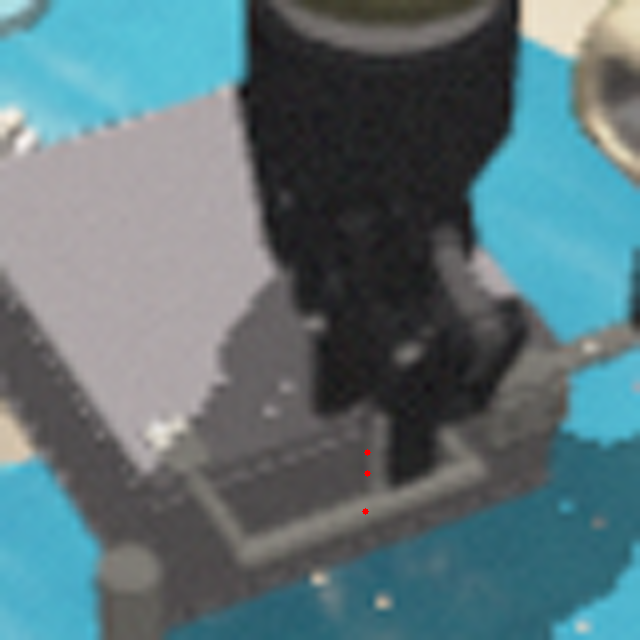

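Emit:
{"op": "jog_arm", "data": {
  "targets": [
    {"offset":[0,0.006,0.001],"yaw":0},
    {"offset":[0,0.013,0.001],"yaw":0},
    {"offset":[0,0.02,0.001],"yaw":0},
    {"offset":[0,0.026,0.001],"yaw":0},
    {"offset":[0,0.026,0.001],"yaw":0}
  ]
}}

```text
time_s: 8.8
eef_pos: [497.7, 300.1, 54.3]
ee_rot: [-0.566, 0.566, 0.424, -0.424]
force: [-0.0, 0.6, -0.3]
grip_width: 0.352
```

```bash
python3 - <<'E'
from h import *
from rig import ctrl
np.set_printoptions(precision=3,suppress=True)
c=shot(ctrl,'scene','sK',285,150,80,80,8)
s=ctrl.sense(); print(inv(s['eef_pos']), s['force'],s['time_s'],s['grip_width'])
E
```

```text
[-205.921   20.38    55.125] [0.389 0.586 0.507] 8.85 0.3531853943366494
```

View pics/sK.png

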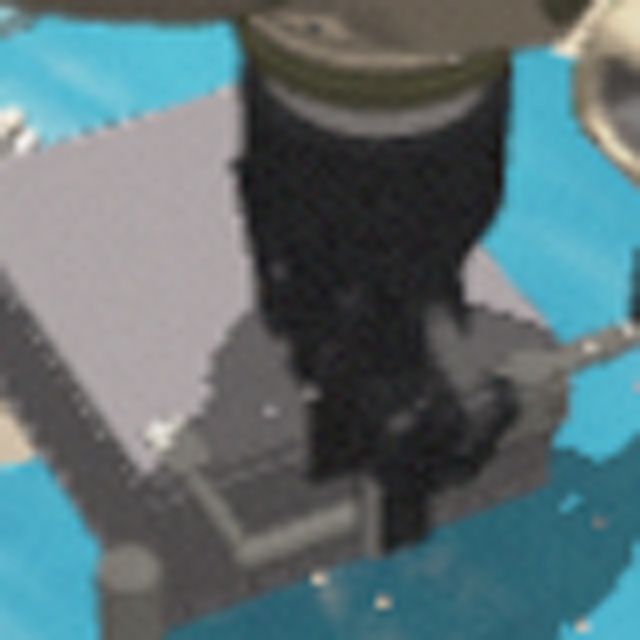

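Emit:
{"op": "jog_arm", "data": {
  "targets": [
    {"offset":[0,0.006,0],"yaw":0},
    {"offset":[0,0.012,0],"yaw":0},
    {"offset":[0,0.014,0],"yaw":0},
    {"offset":[0,0.014,0],"yaw":0},
    {"offset":[0,0.014,0],"yaw":0}
  ]
}}

```text
time_s: 9.27
eef_pos: [498.1, 300.3, 41.0]
ee_rot: [-0.566, 0.566, 0.424, -0.424]
force: [-0.4, -0.6, 0.2]
grip_width: 0.353
```

```bash
python3 - <<'E'
from h import *
from rig import ctrl
np.set_printoptions(precision=3,suppress=True)
s=ctrl.sense(); print(inv(s['eef_pos']), s['force'],s['time_s'],s['grip_width'])
E
```

```text
[-205.908   20.392   41.029] [-0.427 -0.569  0.228] 9.2667 0.3532413645598487
```

Emit:
{"op": "jog_arm", "data": {
  "targets": [
    {"offset":[0,0,0],"yaw":0},
    {"offset":[0,0,0],"yaw":0},
    {"offset":[0,0,0],"yaw":0},
    {"offset":[0,0,0],"yaw":0},
    {"offset":[0,0,0],"yaw":0},
    {"offset":[0,0,0],"yaw":0}
  ],
  "fingers": 0.0,
  "grip_force": 30
}}

```text
time_s: 9.77
eef_pos: [498.5, 300.8, 41.4]
ee_rot: [-0.566, 0.566, 0.424, -0.423]
force: [1.1, 5.2, 0.3]
grip_width: 0.104
```

```bash
python3 - <<'E'
from h import *
from rig import ctrl
np.set_printoptions(precision=3,suppress=True)
c=shot(ctrl,'scene','sL',285,150,80,80,8)
s=ctrl.sense(); print(inv(s['eef_pos']), s['force'],s['time_s'],s['grip_width'],s['grip_width']*85.4)
E
```

```text
[-205.282   20.233   41.403] [ 1.456  5.699 -0.305] 9.8167 0.1028859686682834 8.786461724271403
```

View pics/sL.png

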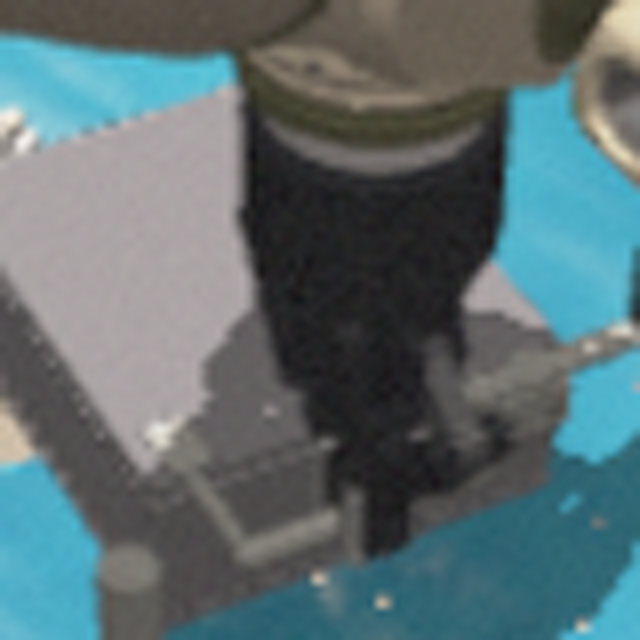

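```bash
python3 - <<'E'
import numpy as np
f=lambda t:(206.05*(np.cos(.0218)-np.cos(t+.0218)),206.05*(np.sin(t+.0218)-np.sin(.0218)))
for t in np.arange(0.05,0.61,.05): print(round(t,2),np.round(f(t),1))
E
```

```text
0.05 [ 0.5 10.3]
0.1 [ 1.5 20.5]
0.15 [ 3.  30.7]
0.2 [ 5.  40.8]
0.25 [ 7.5 50.8]
0.3 [10.5 60.7]
0.35 [14.  70.4]
0.4 [18.  79.9]
0.45 [22.5 89.2]
0.5 [27.4 98.2]
0.55 [ 32.7 107. ]
0.6 [ 38.5 115.5]
```

Emit:
{"op": "jog_arm", "data": {
  "targets": [
    {"offset":[0,-0.003,0],"yaw":0},
    {"offset":[0,-0.007,0],"yaw":0},
    {"offset":[0.001,-0.012,0],"yaw":0},
    {"offset":[0.001,-0.018,0],"yaw":0},
    {"offset":[0.002,-0.025,0],"yaw":0},
    {"offset":[0.003,-0.031,0],"yaw":0},
    {"offset":[0.003,-0.031,0],"yaw":0}
  ]
}}

```text
time_s: 10.4
eef_pos: [499.4, 304.0, 73.7]
ee_rot: [-0.566, 0.566, 0.425, -0.423]
force: [0.7, 3.6, -1.4]
grip_width: 0.102
```

```bash
python3 - <<'E'
from h import *
from rig import ctrl
np.set_printoptions(precision=3,suppress=True)
c=shot(ctrl,'scene','sM',265,130,100,100,7)
s=ctrl.sense(); print(inv(s['eef_pos']), s['force'],s['time_s'],s['grip_width'])
E
```

```text
[-202.081   20.18    73.041] [ 1.022  3.725 -2.091] 10.45 0.09962487284194722
```

View pics/sM.png

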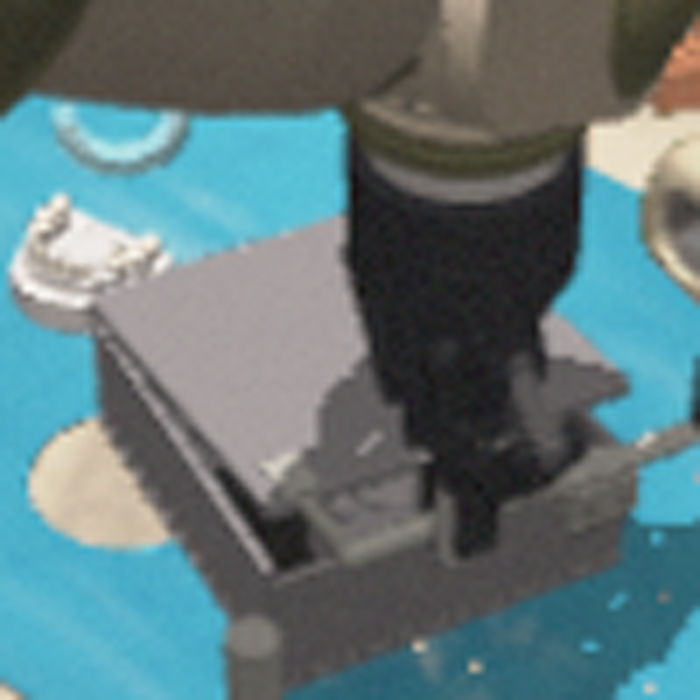

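```bash
python3 - <<'E'
import numpy as np
f=lambda t:np.array((206.05*(np.cos(.0218)-np.cos(t+.0218)),206.05*(np.sin(t+.0218)-np.sin(.0218))))
for t in np.arange(0.155,1.41,.05): print(round(t,3),np.round(f(t)-f(.155),1), np.round(f(t),1))
E
```

```text
0.155 [0. 0.] [ 3.2 31.7]
0.205 [ 2.1 10.1] [ 5.2 41.8]
0.255 [ 4.6 20.1] [ 7.8 51.8]
0.305 [ 7.7 29.9] [10.9 61.7]
0.355 [11.2 39.6] [14.4 71.3]
0.405 [15.3 49.1] [18.4 80.8]
0.455 [19.8 58.3] [22.9 90.1]
0.505 [24.7 67.4] [27.9 99.1]
0.555 [30.1 76.1] [ 33.3 107.9]
0.605 [36.  84.6] [ 39.1 116.4]
0.655 [42.2 92.8] [ 45.4 124.6]
0.705 [ 48.9 100.7] [ 52.  132.4]
0.755 [ 55.9 108.2] [ 59.1 139.9]
0.805 [ 63.3 115.4] [ 66.5 147.1]
0.855 [ 71.  122.1] [ 74.2 153.9]
0.905 [ 79.1 128.5] [ 82.3 160.3]
0.955 [ 87.5 134.5] [ 90.7 166.3]
1.005 [ 96.2 140.1] [ 99.4 171.8]
1.055 [105.1 145.2] [108.3 176.9]
1.105 [114.3 149.8] [117.5 181.6]
1.155 [123.7 154. ] [126.9 185.8]
1.205 [133.3 157.7] [136.5 189.5]
1.255 [143.1 161. ] [146.3 192.7]
1.305 [153.1 163.7] [156.2 195.5]
1.355 [163.1 165.9] [166.3 197.7]
1.405 [173.3 167.7] [176.4 199.4]
```

Emit:
{"op": "jog_arm", "data": {
  "targets": [
    {"offset":[0.001,-0.005,0],"yaw":0},
    {"offset":[0.0032,-0.015,0],"yaw":0},
    {"offset":[0.0061,-0.025,0],"yaw":0},
    {"offset":[0.0094,-0.0348,0],"yaw":0},
    {"offset":[0.0132,-0.0444,0],"yaw":0},
    {"offset":[0.0175,-0.0537,0],"yaw":0},
    {"offset":[0.0222,-0.063,0],"yaw":0},
    {"offset":[0.0274,-0.0718,0],"yaw":0},
    {"offset":[0.033,-0.0804,0],"yaw":0},
    {"offset":[0.0391,-0.0887,0],"yaw":0},
    {"offset":[0.0422,-0.0928,0],"yaw":0},
    {"offset":[0.0422,-0.0928,0],"yaw":0}
  ]
}}

```text
time_s: 11.45
eef_pos: [511.2, 344.2, 167.1]
ee_rot: [-0.565, 0.566, 0.425, -0.423]
force: [-1.6, -5.6, 4.3]
grip_width: 0.102
```

```bash
python3 - <<'E'
from h import *
from rig import ctrl
np.set_printoptions(precision=3,suppress=True)
c=shot(ctrl,'scene','sN',255,80,120,140,5)
s=ctrl.sense(); print(inv(s['eef_pos']), s['force'],s['time_s'],s['grip_width'])
E
```

```text
[-160.644   20.147  166.466] [-1.068 -6.498  3.247] 11.5 0.10116758607149112
```

View pics/sN.png

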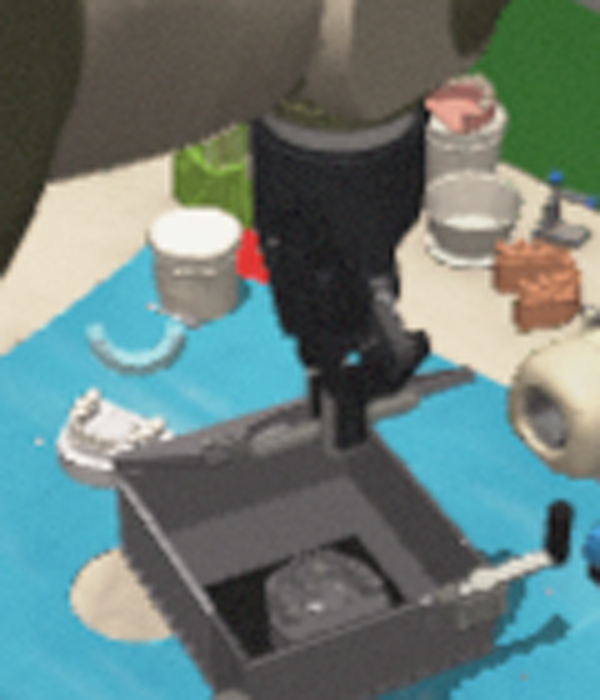

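Emit:
{"op": "jog_arm", "data": {
  "targets": [
    {"offset":[0.0036,-0.0037,0],"yaw":0},
    {"offset":[0.0108,-0.011,0],"yaw":0},
    {"offset":[0.018,-0.0185,0],"yaw":0},
    {"offset":[0.0256,-0.0255,0],"yaw":0},
    {"offset":[0.0335,-0.032,0],"yaw":0},
    {"offset":[0.0418,-0.0383,0],"yaw":0},
    {"offset":[0.0503,-0.044,0],"yaw":0},
    {"offset":[0.0591,-0.0493,0],"yaw":0},
    {"offset":[0.0682,-0.0542,0],"yaw":0},
    {"offset":[0.0775,-0.0587,0],"yaw":0},
    {"offset":[0.0822,-0.0607,0],"yaw":0},
    {"offset":[0.0822,-0.0607,0],"yaw":0}
  ]
}}

```text
time_s: 12.5
eef_pos: [534.4, 422.8, 228.1]
ee_rot: [-0.565, 0.567, 0.425, -0.423]
force: [-1.8, -4.3, 6.7]
grip_width: 0.1
```

```bash
python3 - <<'E'
from h import *
from rig import ctrl
np.set_printoptions(precision=3,suppress=True)
c=shot(ctrl,'scene','sO',245,60,130,150,5)
s=ctrl.sense(); print(inv(s['eef_pos']), s['force'],s['time_s'],s['grip_width'])
E
```

```text
[-78.53   19.894 227.943] [-1.554 -3.837  6.309] 12.55 0.10058425263993785
```

View pics/sO.png

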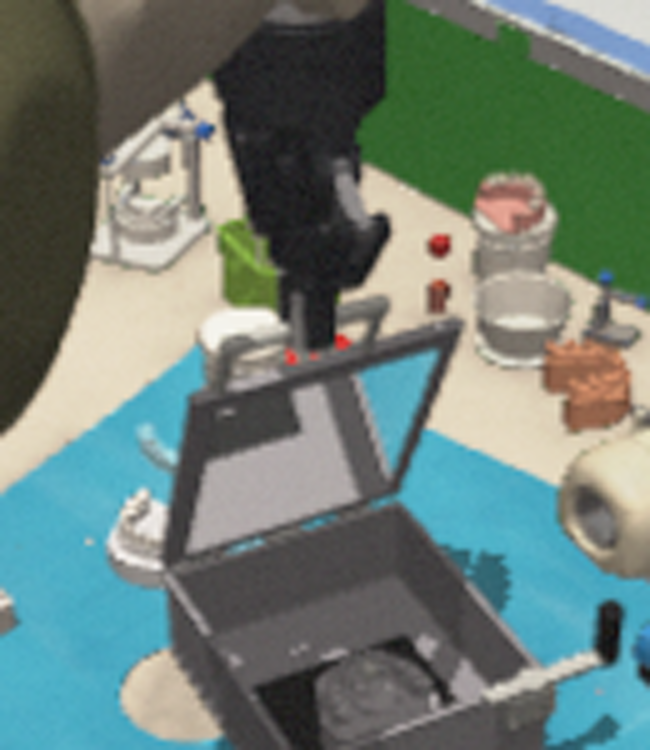

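Emit:
{"op": "jog_arm", "data": {
  "targets": [
    {"offset":[0.004,-0.002,0],"yaw":0},
    {"offset":[0.01,-0.0037,0],"yaw":0},
    {"offset":[0.016,-0.0056,0],"yaw":0},
    {"offset":[0.022,-0.0073,0],"yaw":0},
    {"offset":[0.027,-0.0087,0],"yaw":0},
    {"offset":[0.0305,-0.0096,0],"yaw":0},
    {"offset":[0.0322,-0.0102,0],"yaw":0},
    {"offset":[0.0322,-0.0102,0],"yaw":0},
    {"offset":[0.0322,-0.0102,0],"yaw":0},
    {"offset":[0.0322,-0.0102,0],"yaw":0}
  ]
}}

```text
time_s: 13.38
eef_pos: [543.3, 453.1, 238.0]
ee_rot: [-0.565, 0.567, 0.425, -0.423]
force: [1.1, -2.3, 1.5]
grip_width: 0.104
```

```bash
python3 - <<'E'
from h import *
from rig import ctrl
np.set_printoptions(precision=3,suppress=True)
c=shot(ctrl,'scene','sP',255,80,100,110,7)
cv2.imwrite('pics/scene_last.png',c['img'][:,:,::-1])
t=shot(ctrl,'top','tP',220,90,160,130,5); cv2.imwrite('pics/top_last.png',t['img'][:,:,::-1])
s=ctrl.sense(); print(inv(s['eef_pos']), s['force'],s['time_s'],s['grip_width'],s['dq'])
E
```

```text
[-46.501  19.859 237.943] [ 0.253 -1.15   0.705] 13.4833 0.09783503396837821 [ 0.001  0.001 -0.001  0.     0.002  0.001]
```

View pics/sP.png

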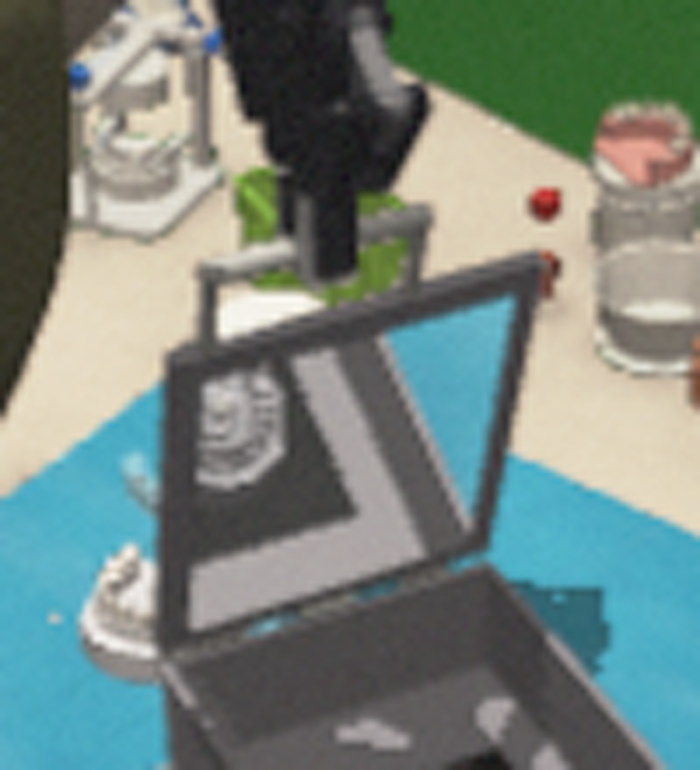

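View pics/tP.png

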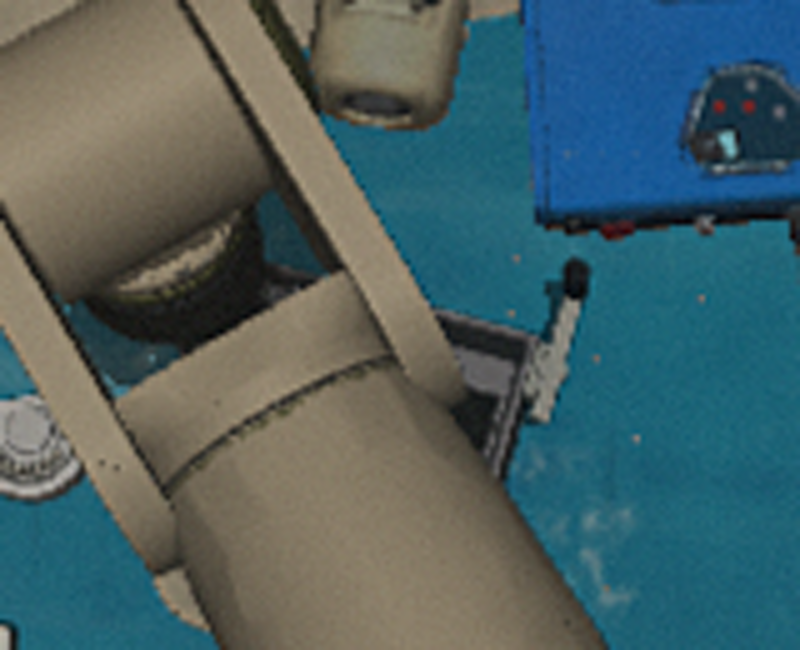

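```bash
python3 - <<'E'
from h import *
def lid(p,t):
    x,y,z=p; r=np.array([x*np.cos(t)+z*np.sin(t), y, 62 - x*np.sin(t)+z*np.cos(t)]); return cs(r)
C=lambda P:(proj('scene',P)[0]-[255,80]+.5)*7
names=dict(barL=(-206,60,4.5),barR=(-206,-20,4.5),FLu=(-170,75,0),FLt=(-170,75,8),FRu=(-170,-75,0),FRt=(-170,-75,8))
im=cv2.imread('pics/sP.png')
for t,col in ((1.22,(0,255,255)),(1.27,(255,0,255)),(1.32,(0,0,255)),(1.37,(0,255,0))):
    print(t,{n:np.round(C(lid(p,t))).astype(int).tolist() for n,p in names.items()})
    for p in names.values(): cv2.circle(im,tuple(int(v) for v in C(lid(p,t))),2,col,-1)
cv2.imwrite('pics/sP2.png',cv2.resize(im[150:450,100:600],None,fx=1.6,fy=1.6))
E
```

```text
1.22 {'barL': [236, 315], 'barR': [448, 256], 'FLu': [192, 402], 'FLt': [182, 384], 'FRu': [572, 292], 'FRt': [562, 275]}
1.27 {'barL': [223, 292], 'barR': [435, 234], 'FLu': [182, 383], 'FLt': [172, 366], 'FRu': [562, 275], 'FRt': [552, 259]}
1.32 {'barL': [211, 271], 'barR': [422, 214], 'FLu': [172, 365], 'FLt': [163, 349], 'FRu': [551, 258], 'FRt': [541, 243]}
1.37 {'barL': [198, 251], 'barR': [408, 195], 'FLu': [162, 349], 'FLt': [153, 334], 'FRu': [540, 243], 'FRt': [530, 229]}
```

View pics/sP2.png

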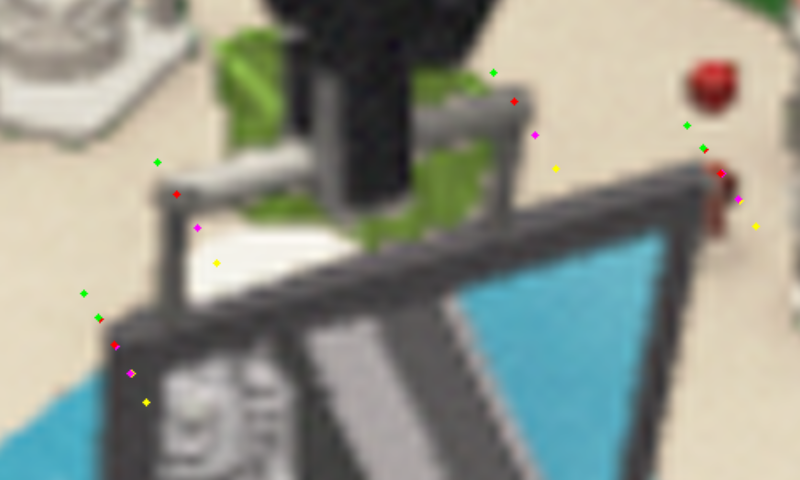

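```bash
python3 - <<'E'
from h import *
from rig import ctrl
for z in (2,7,90,95,100,105,175): print(z,(proj('scene',[464.5,110,z])[0]-[268,215]+.5)*5)
acc=0
for i in range(6): acc=acc+ctrl.capture('scene')['img'].astype(float)
acc=(acc/6).astype(np.uint8)[:,:,::-1]
rs=ctrl.regions_of('scene','lens'); print([(r['box'],r['score']) for r in rs])
o=cv2.resize(acc[228:293,352:397],None,fx=9,fy=9,interpolation=cv2.INTER_CUBIC)
cv2.imwrite('pics/cam2.png',o)
s=ctrl.sense(); print(inv(s['eef_pos']),s['force'],s['time_s'])
E
```

```text
2 [546.94905945 339.61297771]
7 [548.06818835 333.40075754]
90 [567.97943603 222.87456642]
95 [569.26537333 215.7364024 ]
100 [570.56188775 208.53952543]
105 [571.86911031 201.28320812]
175 [591.37343096  93.01584557]
[([276.0, 246.6, 309.4, 272.3], 0.97), ([326.5, 281.3, 369.6, 314.3], 0.95), ([361.8, 247.3, 388.5, 268.1], 0.54)]
[-46.40836263  19.8843311  237.97608809] [ 1.53280777 -1.92232624  0.47380451] 13.8333
```

View pics/cam2.png

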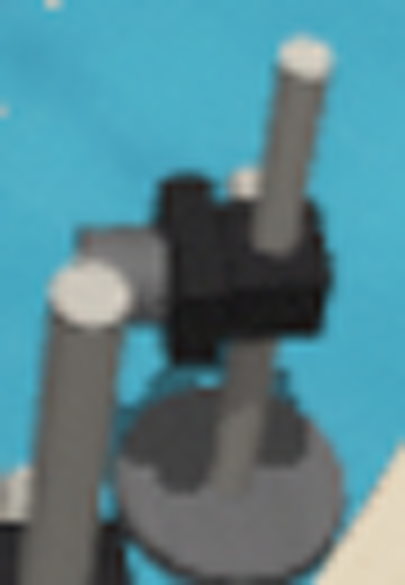

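```bash
python3 - <<'E'
from h import *
from rig import ctrl
s=ctrl.sense(); print(inv(s['eef_pos']),s['force'],s['grip_width'],s['dq'])
print(ctrl.finish_job())
s=ctrl.sense(); print(inv(s['eef_pos']),s['grip_width'],s['time_s'])
E
```

```text
[-46.40836263  19.8843311  237.97608809] [ 1.53280777 -1.92232624  0.47380451] 0.09999941965740372 [ 0.0006799  -0.00073503  0.00043221 -0.00028482  0.00038673  0.00028907]
the job is handed in; nothing more can be done
None
the job is handed in; nothing more can be done
```

The job is handed in at about 13.8 s on the robot's clock. The gripper holds the lid by its bar at about 1.32 rad. Handing in gives no verdict, so what follows is my own last checks.

**What I did:** I swung the latch clear with the closed fingers, pinched the bar, and raised the lid along its arc. I then set it to the angle worked out from the measured lens height.

**Checks that agreed:**
- **Latch:** it measured about 1.6 rad in the scene picture, against the 1.3 needed.
- **Lid angle:** the bar ends and lid corners in the last scene picture match 1.32 rad, and so does the arm's own position.
- **Ball image:** at that angle it stands at z ≈ 96 mm. I measured the lens at about 94–97 mm, so it should be well within the ±8 mm allowed.
- **Grip:** the opening reads about 8.5 mm on the 10 mm bar, and the arm was at rest with about 2.5 N on the wrist.

**Checks that disagreed or were not made:**
- **Fingertips:** they showed about 25 mm higher than the stated geometry implies. My first latch push passed over the knob without touching it, so I set heights from the pictures after that.
- **Camera direction:** the smallest camera's barrel appears turned about 60° away from the case's +x, though the text says it looks straight along it. Its column stands on the case axis and its top measured close to 175 mm (about 172–173), so I took it as the right one and used only its height.
- **Bystanders:** I did not measure them again at the end. The tool never came near them, and no unexpected forces showed.

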